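Set up the laundry-room dosing station

TASK

Set up the laundry counter for the day. First lift just the top drip tray off the stack and seat it flat in the low metal frame; then take every dosing cup off its peg and stand it upright inside that tray. Also put every paper roll standing on the counter onto the spindle stand, one to a spindle and fully down, and leave the other two trays and everything else where they are.

Things in the scene. Friction and masses are not known exactly. Their poses are not given: they have to be found in the camera images.
- tray_top: grey stacking drip tray, 66 (x) x 220 (y) x 36 mm high, 220 g. Origin: centre of underside. Lowest 6 mm is a foot 52 x 204 mm; inner floor 10 mm above the origin, 58 x 212 mm, 4 mm walls. Stacked 30 mm apart, foot inside the rim below. This is the top one of the stack of three; grip it across its 66 mm width at mid-length, near the rim
- tray_mid: grey stacking drip tray, 66 (x) x 220 (y) x 36 mm high, 220 g. Origin: centre of underside. Lowest 6 mm is a foot 52 x 204 mm; inner floor 10 mm above the origin, 58 x 212 mm, 4 mm walls. Stacked 30 mm apart, foot inside the rim below. Second in the stack; stays there
- tray_low: grey stacking drip tray, 66 (x) x 220 (y) x 36 mm high, 220 g. Origin: centre of underside. Lowest 6 mm is a foot 52 x 204 mm; inner floor 10 mm above the origin, 58 x 212 mm, 4 mm walls. Stacked 30 mm apart, foot inside the rim below. Lowest in the stack, on the counter; stays there
- frame: low aluminium frame fixed on the counter for one tray: plate 100 (x) x 252 (y) x 6 mm, with 12 mm high lips: along both short ends and 45 mm long at each end of the long sides (middle open for fingers). 76 x 230 mm between lips. Origin: centre of underside; a seated tray's origin lies 6 mm above it, lengths parallel, either way round
- rack: fixed peg rack: grey upright board 340 mm long (y), 190 mm high, three pegs 95 mm apart on its front face, which is at its x = 0 and looks to its -x. Origin: on the counter, middle of the front face. A cup comes off when raised 12 to 25 mm, then drawn at least 40 mm straight away from the board (its -x), then up
- peg0 (a point): root of a rack peg on the board's front face, 168 mm above the counter; steel, 8 mm thick, straight, sticks out 26 mm plus its round end and rises 12 mm towards the tip
- peg1 (a point): root of a rack peg on the board's front face, 168 mm above the counter; steel, 8 mm thick, straight, sticks out 26 mm plus its round end and rises 12 mm towards the tip
- peg2 (a point): root of a rack peg on the board's front face, 168 mm above the counter; steel, 8 mm thick, straight, sticks out 26 mm plus its round end and rises 12 mm towards the tip
- cup0: white open dosing cup, 50 (x) x 44 (y) x 70 mm high, 3 mm walls, 70 g; 2 or 3 present. Origin: centre of underside. Its back (+x) wall is 45 mm high; above it rises a strap eye: uprights at y = +-13.5 mm, crossbar from 84 to 90 mm above the bottom, opening 22 wide x 39 high. Starts hung on a peg by the crossbar, back to the board, bottom 90 mm up. Grip across y near the rim
- cup1: white open dosing cup, 50 (x) x 44 (y) x 70 mm high, 3 mm walls, 70 g; 2 or 3 present. Origin: centre of underside. Its back (+x) wall is 45 mm high; above it rises a strap eye: uprights at y = +-13.5 mm, crossbar from 84 to 90 mm above the bottom, opening 22 wide x 39 high. Starts hung on a peg by the crossbar, back to the board, bottom 90 mm up. Grip across y near the rim
- cup2: white open dosing cup, 50 (x) x 44 (y) x 70 mm high, 3 mm walls, 70 g; 2 or 3 present. Origin: centre of underside. Its back (+x) wall is 45 mm high; above it rises a strap eye: uprights at y = +-13.5 mm, crossbar from 84 to 90 mm above the bottom, opening 22 wide x 39 high. Starts hung on a peg by the crossbar, back to the board, bottom 90 mm up. Grip across y near the rim
- stand: grey steel stand fixed on the counter, base plate 80 mm (x) x 260 mm (y) x 12 mm with three upright spindles in a row along its y, 85 mm apart. Origin: centre of the underside
- spindle0 (a point): foot of one upright spindle of the stand, on its axis at the top of the base plate (where a seated roll's lower end lies). Spindle 24 mm in diameter, 55 mm high, its last 12 mm tapering to 12 mm
- spindle1 (a point): foot of one upright spindle of the stand, on its axis at the top of the base plate (where a seated roll's lower end lies). Spindle 24 mm in diameter, 55 mm high, its last 12 mm tapering to 12 mm
- spindle2 (a point): foot of one upright spindle of the stand, on its axis at the top of the base plate (where a seated roll's lower end lies). Spindle 24 mm in diameter, 55 mm high, its last 12 mm tapering to 12 mm
- roll0: plain paper roll standing on end on the counter: 62 mm outer diameter, 34 mm bore right through, 60 mm high, 140 g. Origin: centre of its lower end, z along its axis. There may be two or three rolls
- roll1: plain paper roll standing on end on the counter: 62 mm outer diameter, 34 mm bore right through, 60 mm high, 140 g. Origin: centre of its lower end, z along its axis. There may be two or three rolls
- roll2: plain paper roll standing on end on the counter: 62 mm outer diameter, 34 mm bore right through, 60 mm high, 140 g. Origin: centre of its lower end, z along its axis. There may be two or three rolls
- softener: white bottle, 76 mm diameter, 210 mm high, at the far left; bystander, leave alone
- jar: glass jar with steel lid, 72 mm diameter, 100 mm high, at the far right; bystander, leave alone
- mug: white mug, 80 mm diameter, 90 mm high, at the far side; bystander, leave alone
- brush: flat cleaning brush with a wooden handle lying at the far side, 180 mm long; bystander, leave alone
- dish: white soap dish, 80 mm diameter, 30 mm high, at the near right; bystander, leave alone
There are look-alikes about, which are no part of the job. What is shaped like the roll1 but blue is not meant.

How it is judged:
On the way, in this order (a step that is already met when the one before it is completed fails the run):
1. the top tray is seated in the frame (x of tray_top in the frame of frame between -0.01 and 0.01 m and y of tray_top in the frame of frame between -0.01 and 0.01 m and z of tray_top in the frame of frame below 0.009 m and angle between tray_top's own z axis and vertical below 0.06 rad and linear speed of tray_top below 0.03 m/s), for 0.2 s.
2. every cup stands upright in that tray (x of cup0 in the frame of tray_top between -0.014 and 0.014 m and y of cup0 in the frame of tray_top between -0.095 and 0.095 m and z of cup0 in the frame of tray_top between 0.005 and 0.0145 m and angle between each of cup0, cup1, cup2's own z axis and vertical below 0.1 rad and linear speed of each of cup0, cup1, cup2 below 0.03 m/s and x of cup1 in the frame of tray_top between -0.014 and 0.014 m and y of cup1 in the frame of tray_top between -0.095 and 0.095 m and z of cup1 in the frame of tray_top between 0.005 and 0.0145 m and x of cup2 in the frame of tray_top between -0.014 and 0.014 m and y of cup2 in the frame of tray_top between -0.095 and 0.095 m and z of cup2 in the frame of tray_top between 0.005 and 0.0145 m), for 0.2 s.
At the end, for the whole second after the job is handed in: top tray flat in the frame (centred within 10 mm, down within 3 mm); every cup upright (0.1 rad) on that tray's floor; every roll upright on its own spindle (axis within 8 mm, lower end within 4 mm of the plate); other two trays within 30 mm of their start; all at rest (all of step 1 and all of step 2 and ((horizontal distance between roll0 and spindle0 below 0.008 m and z of roll0 in the frame of spindle0 between -0.004 and 0.004 m) or (horizontal distance between roll0 and spindle1 below 0.008 m and z of roll0 in the frame of spindle1 between -0.004 and 0.004 m) or (horizontal distance between roll0 and spindle2 below 0.008 m and z of roll0 in the frame of spindle2 between -0.004 and 0.004 m)) and angle between each of roll0, roll1, roll2's own z axis and vertical below 0.08 rad and linear speed of each of roll0, roll1, roll2 below 0.03 m/s and ((horizontal distance between roll1 and spindle0 below 0.008 m and z of roll1 in the frame of spindle0 between -0.004 and 0.004 m) or (horizontal distance between roll1 and spindle1 below 0.008 m and z of roll1 in the frame of spindle1 between -0.004 and 0.004 m) or (horizontal distance between roll1 and spindle2 below 0.008 m and z of roll1 in the frame of spindle2 between -0.004 and 0.004 m)) and ((horizontal distance between roll2 and spindle0 below 0.008 m and z of roll2 in the frame of spindle0 between -0.004 and 0.004 m) or (horizontal distance between roll2 and spindle1 below 0.008 m and z of roll2 in the frame of spindle1 between -0.004 and 0.004 m) or (horizontal distance between roll2 and spindle2 below 0.008 m and z of roll2 in the frame of spindle2 between -0.004 and 0.004 m)) and distance of each of tray_mid, tray_low from where it was at the start of the episode below 0.03 m); the robot touches nothing.
It fails at once if a bystander is moved by more than 40 mm (distance of any of softener, jar, mug, brush, dish from where it was at the start of the episode above 0.04 m).
It fails at once if one of the two lower trays is moved by more than 40 mm (distance of any of tray_mid, tray_low from where it was at the start of the episode above 0.04 m).
Of cup0, cup1, cup2 only 2 to 3 are there at a start; the rules pass over those that are not, and their reading is None.
Of roll0, roll1, roll2 only 2 to 3 are there at a start; the rules pass over those that are not, and their reading is None.
At some moment in a run one of roll0, roll1, roll2 may be knocked a few centimetres aside while the robot is not near it.
It also fails if it takes over 210 s, if anything falls off the work surface, if the arm or the gripper's body presses on something with over 40 N, if the wrist force passes 120 N, or if a joint passes its speed limit or range.

ROBOT

A 6-joint arm with a two-finger parallel gripper is mounted at the origin on the work surface. World frame = base frame: x ahead of the robot, y to its left, z up, the work surface at z = 0. Lengths are in m, angles in rad, forces in N, time in s.
With the tool pointing down it reaches from about 0.275 to 0.75 m from the base axis. Payload 10.2 kg.
Tool frame: the origin (TCP) lies between the finger pads; the fingertips stand 25 mm ahead of it and the grasp point (between the pads) lies 6 mm ahead of it; z points along the fingers, y is the line along which they close (so a half turn about z gives the same grasp; the last joint's range is limited). The gripper opens to 88 mm and grips with 3 to 60 N. Pads are 18 mm wide; open, the fingers measure 123 mm over their backs; the gripper's body (75 mm by 187 mm) begins 45 mm behind the grasp point.
Start: joints at [0.991, 0.313, 1.498, -0, 1.331, -0.223], TCP at [0.183, 0.492, 0.224] pointing down, gripper open.
Joint ranges: [-2.94, 2.94], [-0.97, 2.17], [0.19, 2.56], [-1.23, 4.37], [0.02, 3.11], [-2.88, 2.88]. Speed limits (rad/s): [2.39, 2.39, 3.01, 3.14, 3.14, 3.14].

INTERFACE

Orientations are given as a unit quaternion [w, x, y, z].
In Python, from cell import telemetry, cams, job gives the robot as it stands.
- The arm moves only by the tool play_rows, never from a script. Its argument "plan" is a list of rows, each a list of 3 entries, a list of its own where there are three numbers: the shift along the tool's x, y, z in m, then the turn, a rotation vector about the tool's x, y, z in degrees, then the opening, from 0 (shut) to 1 (fully open). A call has 1 to 5 rows; each row is the pose to reach, as a shift and turn from the pose commanded when the call began, along the tool's axes at that moment; what a row does not reach only later rows make up. A row lasts 1/10 s, in which the tool goes at most 50 mm and 8.59 degrees, less where a joint would pass 70% of its speed; a pose out of reach is approached as far as the arm can. A call with a gripper value outside its range is refused whole. The fingers move at their own pace and stop on an object; the grip force is fixed at half the most. Time passes only in rows, so rows that repeat a pose let the fingers close. It gives the time, the measured TCP pose, the force, the opening and the grip force at its end, in the units of the state.
- telemetry.sense(): the state, without advancing time (a new reading comes with each control period).
- cams.grab_frame(name): name is "scene" or "top"; returns the picture (400x640x3 uint8, blue, green, red); there is no depth.
- cams.camera_params(name): a dict with "fovy" (degrees; the focal length in pixels is half the picture's height over the tangent of half this angle, whatever the lens; pixels are square), "cx", "cy" (the principal point, pixels), "dist" ([k1, k2, p1, p2, k3] as OpenCV has them; the pictures are not rectified), "R" (3x3) and "t" (3): a world point X has camera coordinates R X + t. Camera axes: x right, y down, z forward; pixel columns grow to the right and rows downward; lengths in m; the calibration is good to about 2 mm. A picture is of the moment at which its call begins. camera_params takes no time and is no camera call.
- job.job_done(): hands the job in; it is judged then, once.
The state is a dict: "clock": time; "joints": joint angles; "qd": joint speeds; "tau": joint torques, N m; "eef_pos": TCP position; "ee_rot": TCP orientation; "force": force on the tool from outside, world axes, zero at the start; "torque": the same for the moment, N m; "gripper_width": finger opening in m; "gripper_force": force on a finger pad.
Only numpy, scipy, OpenCV 4.12 (cv2) and the standard library are available. Lean on these libraries where they do the work, as an engineer would, in place of code of your own. Each camera call takes 0.05 s, during which the arm holds its last target. There are 200 camera calls.

## Working session

There is one attempt and no reset: what is moved stays moved. The work goes in short steps, Python scripts to look and compute and a tool call to move; the robot and the scene stay as the last step left them, time stands still between calls to the robot, and variables do not carry over. Pictures are saved under pics/ and viewed, at most 14 in all, crops included, and the job is handed in when it is done.

Besides the shell and the picture viewer there is one more tool, called after ">>>" by a JSON object that holds its "api" and its "payload". play_rows: Moves the arm, as the interface text tells. Its arguments: {"type":"object","properties":{"plan":{"type":"array"}},"required":["plan"]}

```bash
ls; mkdir -p pics; python3 - <<'E'
from cell import telemetry,cams
import cv2
s=telemetry.sense()
print({k:s[k] for k in ("clock","eef_pos","ee_rot","gripper_width")})
for n in("scene","top"):
    cv2.imwrite(f"pics/{n}0.png",cams.grab_frame(n)); p=cams.camera_params(n); print(n,p)
E
```

```text
pics
{'clock': 0.0, 'eef_pos': array([0.18322634, 0.49173041, 0.22387526]), 'ee_rot': array([-2.56360991e-04,  1.77434516e-01,  9.84132412e-01, -5.68607481e-04]), 'gripper_width': 0.08814006558508473}
scene {'fovy': 43.73410230249048, 'cx': 314.10776610640914, 'cy': 200.43109088380834, 'dist': array([-0.01024311,  0.        ,  0.        ,  0.        ,  0.        ]), 'R': array([[-0.53728949,  0.84339439, -0.00243023],
       [ 0.70251663,  0.44594433, -0.55462062],
       [-0.46668018, -0.2996991 , -0.83209979]]), 't': array([ 0.39157745, -0.30534853,  1.82679268])}
top {'fovy': 53.227992966590655, 'cx': 326.7017708883566, 'cy': 201.55700045266326, 'dist': array([-0.07232013,  0.        ,  0.        ,  0.        ,  0.        ]), 'R': array([[-0.02895883, -0.99924926, -0.02573516],
       [-0.98440433,  0.03297905, -0.17280188],
       [ 0.17352088,  0.02032967, -0.98462034]]), 't': array([-0.04951752,  0.59840624,  1.21248147])}
```

View pics/scene0.png

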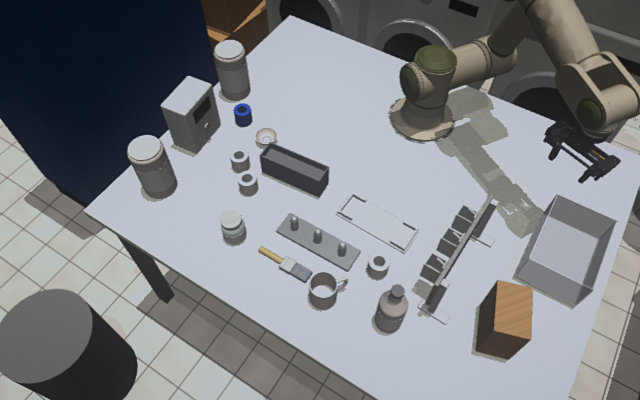

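View pics/top0.png

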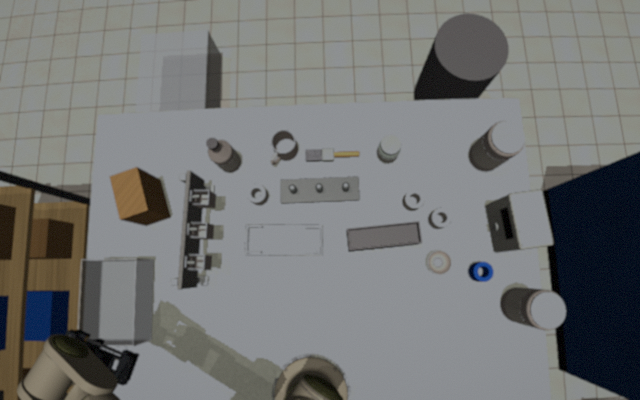

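Scene view: the stack is at about (294,168), frame (377,221), stand (318,240), rack with three cups (455,245), rolls at (240,160), (248,183) and (377,265). The blue roll is at (243,115). The top view shows the same layout: stack (384,236), frame (285,239), stand (319,190), cups (200,197/230/262), rolls (258,194), (412,200), (439,217).

```bash
cat > h.py <<'E'
import numpy as np, cv2
from cell import telemetry,cams
def K(n):
    p=cams.camera_params(n); f=200/np.tan(np.radians(p['fovy']/2))
    return np.array([[f,0,p['cx']],[0,f,p['cy']],[0,0,1.]]),p['dist'],p['R'],p['t']
def ray(n,uv):
    k,d,R,t=K(n); q=cv2.undistortPoints(np.array(uv,float).reshape(-1,1,2),k,d).reshape(-1,2)
    return -R.T@t,(np.c_[q,np.ones(len(q))])@R
def plane(n,uv,z):
    c,v=ray(n,uv); return (c+v*((z-c[2])/v[:,2])[:,None])
def proj(n,X):
    k,d,R,t=K(n); return cv2.projectPoints(np.array(X,float).reshape(-1,1,3),cv2.Rodrigues(R)[0],t,k,d)[0].reshape(-1,2)
def tri(a,b):  # scene uv, top uv
    A=np.zeros((3,3));B=np.zeros(3)
    for n,u in(("scene",a),("top",b)):
        c,v=ray(n,[u]); v=v[0]/np.linalg.norm(v); M=np.eye(3)-np.outer(v,v); A+=M;B+=M@c
    return np.linalg.solve(A,B)
def crop(n,x,y,w,h,s,name):
    im=cams.grab_frame(n)[y:y+h,x:x+w]; cv2.imwrite(f"pics/{name}.png",cv2.resize(im,None,fx=s,fy=s,interpolation=cv2.INTER_CUBIC))
E
python3 - <<'E'
from h import *
crop("top",170,150,290,140,2.75,"t1"); crop("scene",225,140,275,180,2.9,"s1")
for uv,z in(((258,193),.06),((412,200),.06),((439,217),.06),((285,239),.012),((384,236),.096),((292,187),.067),((319,187),.067),((346,186),.067)): print(uv,plane("top",[uv],z).round(3))
E
```

```text
(258, 193) [[0.63  0.149 0.06 ]]
(412, 200) [[ 0.591 -0.336  0.06 ]]
(439, 217) [[ 0.534 -0.417  0.06 ]]
(285, 239) [[0.485 0.071 0.012]]
(384, 236) [[ 0.478 -0.238  0.096]]
(292, 187) [[0.644 0.04  0.067]]
(319, 187) [[ 0.641 -0.046  0.067]]
(346, 186) [[ 0.641 -0.131  0.067]]
```

View pics/t1.png

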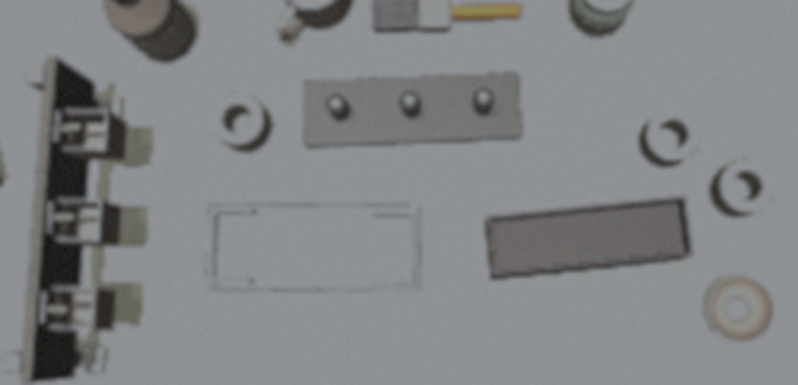

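View pics/s1.png

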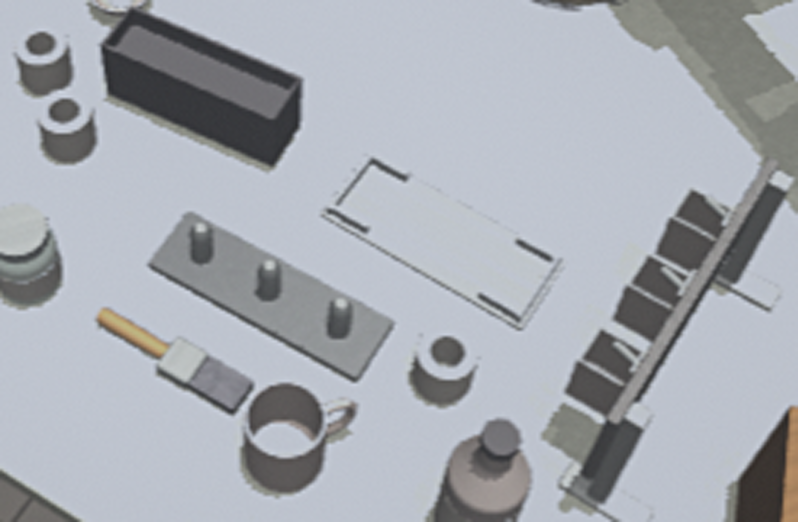

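The crops show clean corners: tray rim in top (487,217),(684,199),(690,256),(492,277), frame (210,205)–(421,290), stand (304,81)–(522,138). Bores are at (238,121),(673,134),(746,185) in top and (447,351),(64,110),(41,43) in scene. The board's top edge runs (50,58)–(28,378) in top and (772,165)–(615,418) in scene.

```bash
cat > m.py <<'E'
from h import *
T=lambda P:np.array(P)/2.75+[170-.3,150-.3]
S=lambda P:np.array(P)/2.9+[225-.3,140-.3]
def rect(n,P,z):
    X=plane(n,P,z)[:,:2]; c=X.mean(0)
    (a,b),(w,h),g=cv2.minAreaRect(X.astype(np.float32)*1000)
    e=(X[1]-X[0]+X[2]-X[3]); return c.round(4),"yaw of long side from -y deg",np.degrees(np.arctan2(e[0],-e[1])).round(2),"size",round(w),round(h)
E
python3 - <<'E'
from m import *
print("tray",rect("top",T([(487,217),(684,199),(690,256),(492,277)]),.096))
print("frame",rect("top",T([(210,205),(420,204),(421,290),(211,290)]),.012))
print("frameS",rect("scene",S([(560,262),(372,158),(323,212),(521,327)]),.01))
print("trayS",rect("scene",S([(301,80),(135,12),(103,45),(272,118)]),.096))
print("stand",rect("top",T([(304,81),(520,73),(522,138),(305,147)]),.012))
print("standS",rect("scene",S([(393,324),(188,212),(150,265),(355,380)]),.012))
for a,b in(((447,351),(238,121)),((64,110),(673,134)),((41,43),(746,185))):
    print("roll",plane("scene",S([a]),.06).round(3),plane("top",T([b]),.06).round(3),tri(S(a),T(b)).round(3))
for a,b in(((340,300),(335,101)),((269,262),(410,99)),((201,225),(483,95))):
    print("spin",plane("scene",S([a]),.067).round(3),plane("top",T([b]),.067).round(3),tri(S(a),T(b)).round(3))
for a,b in(((772,162),(28,378)),((615,418),(50,60))):
    print("board",plane("scene",S([a]),.19).round(3),plane("top",T([b]),.19).round(3))
# enlarged rack views
crop("top",178,165,60,130,4.5,"t2"); crop("scene",410,190,100,130,4.5,"s2")
a=cv2.imread("pics/t2.png");b=cv2.imread("pics/s2.png");cv2.imwrite("pics/r2.png",np.hstack([a,b]));print(a.shape,b.shape)
E
```

```text
tray (array([ 0.4782, -0.2371]), 'yaw of long side from -y deg', np.float64(3.74), 'size', 66, 218)
frame (array([0.4837, 0.0732]), 'yaw of long side from -y deg', np.float64(-1.56), 'size', 250, 101)
frameS (array([0.4868, 0.0808]), 'yaw of long side from -y deg', np.float64(-2.34), 'size', 248, 93)
trayS (array([ 0.481 , -0.2332]), 'yaw of long side from -y deg', np.float64(4.62), 'size', 60, 217)
stand (array([ 0.6444, -0.0455]), 'yaw of long side from -y deg', np.float64(0.32), 'size', 81, 260)
standS (array([ 0.6462, -0.0402]), 'yaw of long side from -y deg', np.float64(0.12), 'size', 77, 258)
roll [[0.629 0.158 0.06 ]] [[0.628 0.155 0.06 ]] [0.628 0.156 0.057]
roll [[ 0.595 -0.342  0.06 ]] [[ 0.596 -0.344  0.06 ]] [ 0.595 -0.343  0.06 ]
roll [[ 0.532 -0.421  0.06 ]] [[ 0.534 -0.423  0.06 ]] [ 0.534 -0.422  0.061]
spin [[0.64  0.04  0.067]] [[0.646 0.041 0.067]] [0.644 0.041 0.074]
spin [[ 0.641 -0.044  0.067]] [[ 0.645 -0.045  0.067]] [ 0.644 -0.044  0.071]
spin [[ 0.641 -0.128  0.067]] [[ 0.647 -0.129  0.067]] [ 0.645 -0.127  0.073]
board [[0.345 0.347 0.19 ]] [[0.345 0.343 0.19 ]]
board [[0.673 0.332 0.19 ]] [[0.674 0.33  0.19 ]]
(585, 270, 3) (585, 450, 3)
```

View pics/r2.png

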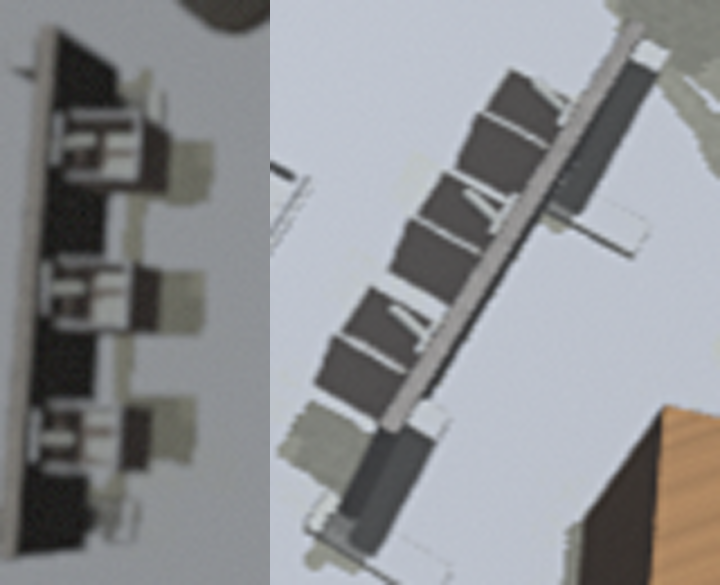

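Crops show three hung cups with front rims near top px (206,197),(206,230),(204,262). The rack is nearly parallel to world x, with cups facing −y. First move: lift and turn towards the stack.

>>> {"api": "play_rows", "payload": {"plan": [[[0,0,-0.05],[0,0,0],1],[[0,0,-0.1],[0,0,8],1],[[0,0,-0.1],[0,0,16],1],[[0,0,-0.1],[0,0,24],1],[[0,0,-0.1],[0,0,32],1]]}}

```text
clock: 0.8
eef_pos: [0.1834, 0.4919, 0.3245]
ee_rot: [-0.0, 0.444, 0.896, 0.0]
force: [0.3, 0.3, 0.3]
gripper_width: 0.0881
gripper_force: 0.0
```

>>> {"api": "play_rows", "payload": {"plan": [[[0,0,0],[0,0,8],1],[[0,0,0],[0,0,16],1],[[0,0,0],[0,0,24],1],[[0,0,0],[0,0,32],1],[[0,0,0],[0,0,34],1]]}}

```text
clock: 1.3
eef_pos: [0.1834, 0.4919, 0.3243]
ee_rot: [0.0, 0.686, 0.727, -0.0]
force: [-0.3, -0.3, -0.2]
gripper_width: 0.0878
gripper_force: 0.0
```

```bash
cat >> h.py <<'E'
from scipy.spatial.transform import Rotation as Ro
def pose():
    s=telemetry.sense(); q=s['ee_rot']; return s['eef_pos'],Ro.from_quat([q[1],q[2],q[3],q[0]])
def go(*wps,start=None):
    """wps: (x,y,z,yaw deg of tool y); prints shift/turn of each waypoint from the previous one (first from now)"""
    p,R=pose() if start is None else (np.array(start[:3]),tgt(start[3]))
    if start is None: print("at",p.round(4),"yaw",np.degrees(np.arctan2(R.as_matrix()[1,1],R.as_matrix()[0,1])).round(2),"w",telemetry.sense()['gripper_width'].round(4))
    for w in wps:
        Rt=tgt(w[3]); d=R.inv().apply(np.array(w[:3])-p); rv=np.degrees((R.inv()*Rt).as_rotvec())
        print(w,"->",d.round(4),rv.round(2)); p,R=np.array(w[:3]),Rt
def tgt(yaw):
    a=np.radians(yaw); y=np.array([np.cos(a),np.sin(a),0]); z=np.array([0,0,-1.]); return Ro.from_matrix(np.c_[np.cross(y,z),y,z])
def box(c,yaw,sx,sy,z):
    a=np.radians(yaw);u=np.array([np.cos(a),np.sin(a)]);v=np.array([-u[1],u[0]])
    return np.array([[*(c+i*sx/2*u+j*sy/2*v),z] for i,j in((1,1),(1,-1),(-1,-1),(-1,1))])
E
python3 - <<'E'
from h import *
go((.479,-.236,.27,3.7))
# overlay
ims={n:cams.grab_frame(n) for n in("top","scene")}
out=[]
def poly(n,X,x0,y0,s,im,col=(0,0,255)):
    P=((proj(n,X)-[x0,y0]+.5)*s-.5); cv2.polylines(im,[np.round(P*8).astype(int)],True,col,1,cv2.LINE_AA,3)
for n,(x0,y0,w,h,s) in{"top":(172,160,260,115,3.05),"scene":(255,140,250,150,3.05)}.items():
    im=cv2.resize(ims[n][y0:y0+h,x0:x0+w],None,fx=s,fy=s,interpolation=cv2.INTER_CUBIC)
    poly(n,box(np.array([.484,.0735]),-1.7,.1,.252,.012),x0,y0,s,im)
    poly(n,box(np.array([.484,.0735]),-1.7,.076,.230,.012),x0,y0,s,im,(0,160,0))
    poly(n,box(np.array([.479,-.236]),3.9,.066,.22,.096),x0,y0,s,im)
    poly(n,box(np.array([.645,-.044]),.3,.08,.26,.012),x0,y0,s,im)
    a=np.array([.509,.338]);rx=np.array([.043,.999]);ry=np.array([-.999,.043])
    for k in(-1,0,1):
        c=a+ry*.095*k-rx*.0275; poly(n,box(c,-2.5,.044,.05,.16),x0,y0,s,im)
    poly(n,[[*(a+ry*.17),.19],[*(a-ry*.17),.19]],x0,y0,s,im,(255,0,0))
    out.append(im[:,:762] if im.shape[1]>762 else im)
w=min(o.shape[1] for o in out)
cv2.imwrite("pics/o1.png",cv2.resize(np.vstack([o[:,:w] for o in out]),None,fx=.74,fy=.74) if 0 else out[0]); cv2.imwrite("pics/o2.png",out[1])
E
```

```text
Traceback (most recent call last):
  File "h.py", line 26, in go
    if start is None: print("at",p.round(4),"yaw",np.degrees(np.arctan2(R.as_matrix()[1,1],R.as_matrix()[0,1])).round(2),"w",telemetry.sense()['gripper_width'].round(4))
                                                                                                                             ^^^^^^^^^^^^^^^^^^^^^^^^^^^^^^^^^^^^^^^^
AttributeError: 'float' object has no attribute 'round'
```

```bash
sed -i "s/telemetry.sense()\['gripper_width'\].round(4)/round(telemetry.sense()['gripper_width'],4)/" h.py
cat > ov.py <<'E'
from h import *
def poly(n,X,x0,y0,s,im,col=(0,0,255)):
    P=((proj(n,X)-[x0,y0]+.5)*s-.5); cv2.polylines(im,[np.round(P*8).astype(int)],True,col,1,cv2.LINE_AA,3)
def over(shapes,tag):
    for n,(x0,y0,w,h,s) in{"top":(172,160,260,115,3.05),"scene":(255,140,250,180,3.05)}.items():
        im=cv2.resize(cams.grab_frame(n)[y0:y0+h,x0:x0+w],None,fx=s,fy=s,interpolation=cv2.INTER_CUBIC)
        for X,c in shapes: poly(n,X,x0,y0,s,im,c)
        cv2.imwrite(f"pics/{tag}_{n}.png",im)
E
python3 - <<'E'
from ov import *
go((.479,-.236,.27,3.7))
A=np.array;r=(0,0,255);sh=[(box(A([.484,.0735]),-1.7,.1,.252,.012),r),(box(A([.484,.0735]),-1.7,.076,.230,.012),(0,160,0)),(box(A([.479,-.236]),3.9,.066,.22,.096),r),(box(A([.645,-.044]),.3,.08,.26,.012),r)]
a=A([.509,.338]);rx=A([.043,.999]);ry=A([-.999,.043])
sh+=[(box(a+ry*.095*k-rx*.0275,-2.5,.044,.05,.16),r) for k in(-1,0,1)]
sh+=[([[*(a+ry*.17),.19],[*(a-ry*.17),.19]],(255,0,0))]
over(sh,"o1")
E
```

```text
at [0.1834 0.4919 0.3243] yaw 3.3 w 0.0878
(0.479, -0.236, 0.27, 3.7) -> [-0.7437  0.2532  0.0544] [-0.01  0.01 -0.4 ]
```

View pics/o1_top.png

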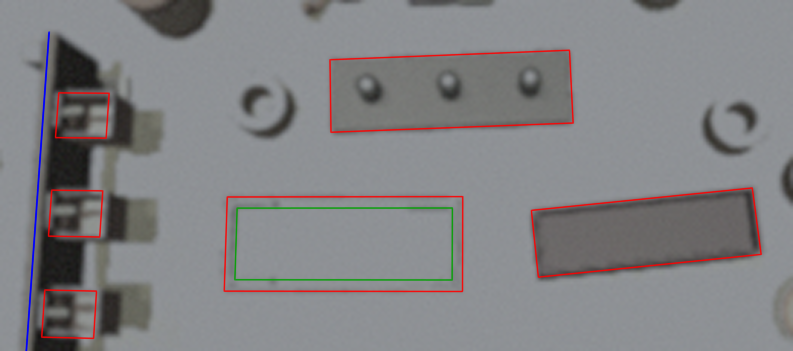

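View pics/o1_scene.png

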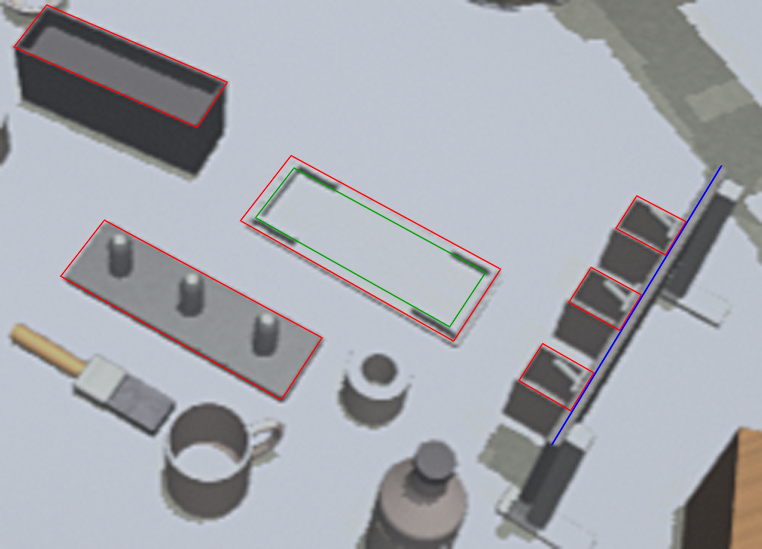

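Overlays fit the tray rim, stand, frame and cups to about 2 mm. Going above the stack.

>>> {"api": "play_rows", "payload": {"plan": [[[-0.046,0.016,0],[0,0,0],1],[[-0.093,0.032,0],[0,0,0],1],[[-0.14,0.048,0],[0,0,0],1],[[-0.186,0.063,0],[0,0,0],1],[[-0.23,0.078,0],[0,0,0],1]]}}

```text
clock: 1.9
eef_pos: [0.2756, 0.2654, 0.3245]
ee_rot: [0.0, 0.684, 0.729, 0.0]
force: [1.6, -0.1, -0.2]
gripper_width: 0.088
gripper_force: 0.0
```

>>> {"api": "play_rows", "payload": {"plan": [[[-0.046,0.016,0],[0,0,0],1],[[-0.093,0.032,0],[0,0,0],1],[[-0.14,0.048,0],[0,0,0],1],[[-0.186,0.063,0],[0,0,0],1],[[-0.23,0.078,0],[0,0,0],1]]}}

```text
clock: 2.4
eef_pos: [0.3678, 0.0404, 0.3247]
ee_rot: [0.0, 0.685, 0.729, 0.0]
force: [0.5, 1.0, 0.8]
gripper_width: 0.0882
gripper_force: 0.0
```

>>> {"api": "play_rows", "payload": {"plan": [[[-0.046,0.016,0],[0,0,0],1],[[-0.093,0.032,0.02],[0,0,0],1],[[-0.14,0.048,0.04],[0,0,0],1],[[-0.186,0.063,0.06],[0,0,0],1],[[-0.23,0.078,0.08],[0,0,0],1]]}}

```text
clock: 2.9
eef_pos: [0.4566, -0.1757, 0.2477]
ee_rot: [0.0, 0.684, 0.729, 0.0]
force: [1.6, 1.5, 0.3]
gripper_width: 0.0881
gripper_force: 0.0
```

```bash
python3 - <<'E'
from h import *
go((.479,-.236,.17,3.9),(.479,-.236,.095,3.9),(.479,-.236,.18,3.9),(.484,.0742,.18,-1.7),(.484,.0742,.0415,-1.7))
E
```

```text
at [ 0.4566 -0.1757  0.2477] yaw 3.61 w 0.0881
(0.479, -0.236, 0.17, 3.9) -> [-0.0616  0.0186  0.0777] [ 0.02  0.01 -0.29]
(0.479, -0.236, 0.095, 3.9) -> [0.    0.    0.075] [0. 0. 0.]
(0.479, -0.236, 0.18, 3.9) -> [ 0.     0.    -0.085] [0. 0. 0.]
(0.484, 0.0742, 0.18, -1.7) -> [0.3091 0.0261 0.    ] [0.  0.  5.6]
(0.484, 0.0742, 0.0415, -1.7) -> [0.     0.     0.1385] [0. 0. 0.]
```

>>> {"api": "play_rows", "payload": {"plan": [[[-0.027,0.009,0.03],[0,0,-0.3],1],[[-0.054,0.019,0.06],[0,0,-0.3],1],[[-0.054,0.019,0.074],[0,0,-0.3],1],[[-0.054,0.019,0.074],[0,0,-0.3],1],[[-0.054,0.019,0.074],[0,0,-0.3],1]]}}

```text
clock: 3.4
eef_pos: [0.4787, -0.2263, 0.175]
ee_rot: [0.0, 0.683, 0.731, 0.0]
force: [0.1, -0.1, 0.4]
gripper_width: 0.0879
gripper_force: 0.0
```

```bash
python3 - <<'E'
from h import *
go((.479,-.236,.095,3.9))
E
```

```text
at [ 0.4787 -0.2263  0.175 ] yaw 3.91 w 0.0879
(0.479, -0.236, 0.095, 3.9) -> [-0.0097 -0.0004  0.08  ] [0.02 0.02 0.01]
```

>>> {"api": "play_rows", "payload": {"plan": [[[-0.01,0,0.03],[0,0,0],1],[[-0.01,0,0.055],[0,0,0],1],[[-0.01,0,0.07],[0,0,0],1],[[-0.01,0,0.08],[0,0,0],1],[[-0.01,0,0.08],[0,0,0],1]]}}

```text
clock: 3.9
eef_pos: [0.4793, -0.2361, 0.0945]
ee_rot: [-0.0, 0.683, 0.731, -0.0]
force: [-0.2, 0.4, 0.5]
gripper_width: 0.088
gripper_force: 0.0
```

>>> {"api": "play_rows", "payload": {"plan": [[[0,0,0],[0,0,0],0],[[0,0,0],[0,0,0],0],[[0,0,0],[0,0,0],0],[[0,0,0],[0,0,0],0],[[0,0,0],[0,0,0],0]]}}

```text
clock: 4.4
eef_pos: [0.4793, -0.2364, 0.0946]
ee_rot: [0.0, 0.683, 0.731, 0.0]
force: [0.9, 0.7, -0.5]
gripper_width: 0.0503
gripper_force: 0.0
```

>>> {"api": "play_rows", "payload": {"plan": [[[0,0,-0.005],[0,0,0],0],[[0,0,-0.02],[0,0,0],0],[[0,0,-0.045],[0,0,0],0],[[0,0,-0.07],[0,0,0],0],[[0,0,-0.085],[0,0,0],0]]}}

```text
clock: 4.9
eef_pos: [0.4796, -0.2367, 0.1817]
ee_rot: [0.001, 0.683, 0.731, 0.0]
force: [-0.6, -0.3, 1.0]
gripper_width: 0.0099
gripper_force: 0.0
```

```bash
python3 - <<'E'
from h import *
go((.484,.0742,.18,-1.7))
crop("scene",255,100,250,180,3,"a1")
E
```

```text
at [ 0.4796 -0.2367  0.1817] yaw 3.86 w 0.0099
(0.484, 0.0742, 0.18, -1.7) -> [0.3099 0.0253 0.0012] [0.11 0.1  5.56]
```

View pics/a1.png

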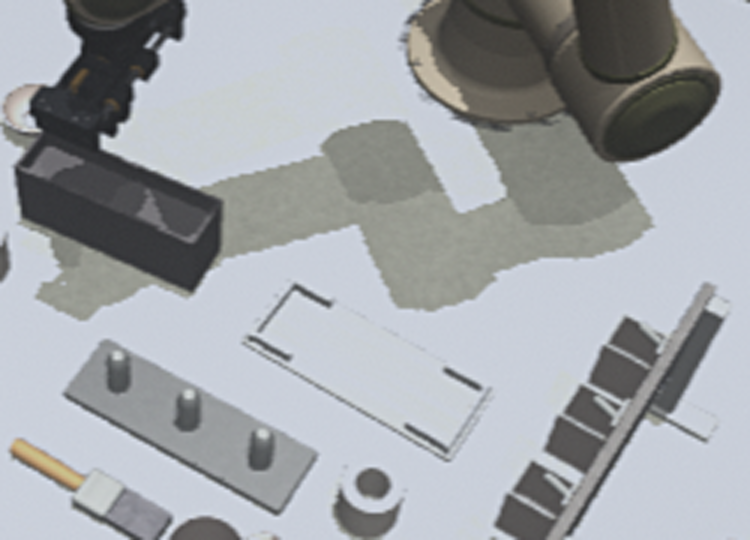

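The picture shows the stack of three still whole, so the grasp missed: the fingers closed without force. Checking where the tool appears against its reported pose.

```bash
python3 - <<'E'
from h import *
p,R=pose()
for n,(x,y,w,h) in {"scene":(255,100,120,130),"top":(325,170,120,130)}.items():
    im=cv2.resize(cams.grab_frame(n)[y:y+h,x:x+w],None,fx=3.3,fy=3.3,interpolation=cv2.INTER_CUBIC)
    for d,c in((0,(0,0,255)),(.025,(0,255,0)),(-.04,(255,0,0))):
        u=(proj(n,[p+R.apply([0,0,d])])[0]-[x,y])*3.3; cv2.circle(im,tuple(int(i) for i in u),4,c,-1)
    cv2.imwrite(f"pics/g_{n}.png",im)
cv2.imwrite("pics/g.png",np.hstack([cv2.imread("pics/g_scene.png"),cv2.imread("pics/g_top.png")]))
E
```

```text
(no output)
```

View pics/g.png

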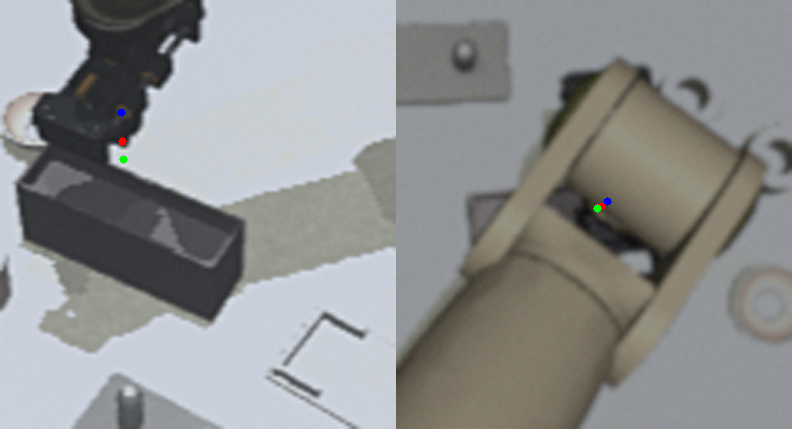

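The body sits where expected, but the fingers look off to one side. I'll open the fingers and compare frames, and check the start picture too.

```bash
python3 - <<'E'
from h import *
for n in("scene","top"): cv2.imwrite(f"pics/closed_{n}.png",cams.grab_frame(n))
s=telemetry.sense(); print(s['gripper_width'],s['eef_pos'],s['joints'])
E
```

```text
0.0006844458636344759 [ 0.47891962 -0.23615412  0.178503  ] [-6.77661103e-01  3.72689851e-01  1.53828554e+00 -1.74204486e-05
  1.23199593e+00 -7.44906546e-01]
```

>>> {"api": "play_rows", "payload": {"plan": [[[0,0,0],[0,0,0],1],[[0,0,0],[0,0,0],1],[[0,0,0],[0,0,0],1],[[0,0,0],[0,0,0],1],[[0,0,0],[0,0,0],1]]}}

```text
clock: 5.65
eef_pos: [0.4792, -0.2364, 0.1793]
ee_rot: [-0.0, 0.683, 0.73, -0.0]
force: [0.3, 0.1, 0.6]
gripper_width: 0.0383
gripper_force: 0.0
```

>>> {"api": "play_rows", "payload": {"plan": [[[0,0,0],[0,0,0],1],[[0,0,0],[0,0,0],1],[[0,0,0],[0,0,0],1],[[0,0,0],[0,0,0],1],[[0,0,0],[0,0,0],1]]}}

```text
clock: 6.15
eef_pos: [0.4792, -0.2364, 0.1794]
ee_rot: [0.0, 0.683, 0.73, 0.0]
force: [0.6, -0.2, -0.7]
gripper_width: 0.0783
gripper_force: 0.0
```

```bash
python3 - <<'E'
from h import *
p,R=pose(); n="scene"; print(telemetry.sense()['gripper_width'])
def dots(im,p,R,x,y,s,hw):
    for v,c in(([0,0,0],(0,0,255)),([0,0,.025],(0,255,0)),([0,hw,.025],(255,255,0)),([0,-hw,.025],(255,0,255)),([0,0,-.039],(255,0,0))):
        u=(proj(n,[p+R.apply(v)])[0]-[x,y])*s; cv2.circle(im,tuple(int(i) for i in u),3,c,-1)
    return im
C=lambda im,x,y:cv2.resize(im[y:y+100,x:x+100],None,fx=2.6*1.5,fy=2.6*1.5,interpolation=cv2.INTER_CUBIC)
f=2.6*1.5
a=dots(C(cams.grab_frame(n),245,80),p,R,245,80,f,.044)
R0=Ro.from_quat([.17743,.98413,0,0]); b=dots(C(cv2.imread("pics/scene0.png"),530,100),np.array([.1832,.4917,.2239]),R0,530,100,f,.044)
cv2.imwrite("pics/g2.png",np.hstack([a,b]))
E
```

```text
0.07826880896591311
```

View pics/g2.png

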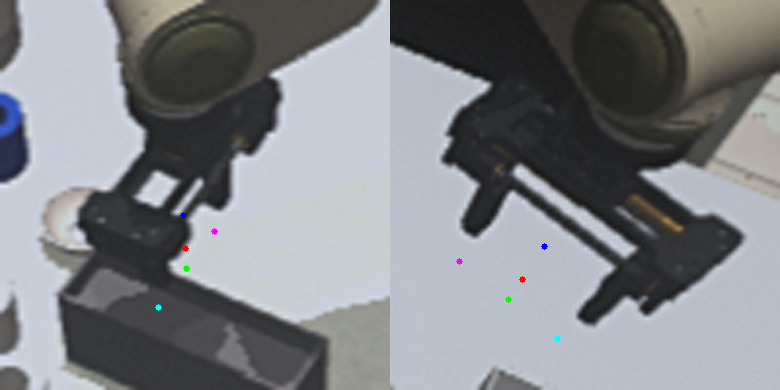

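The picture shows both fingertips roughly 30 mm short of where the reported pose and the stated 25 mm tip length put them. That explains the miss, as the fingers closed above the rim. I'll calibrate height with a gentle touch on free counter, at x 0.38, y −0.09.

>>> {"api": "play_rows", "payload": {"plan": [[[0.03,-0.02,0],[0,0,0],0],[[0.07,-0.05,0],[0,0,0],0],[[0.11,-0.08,0],[0,0,0],0],[[0.14,-0.1,0],[0,0,0],0],[[0.14,-0.11,0],[0,0,0],0]]}}

```text
clock: 6.7
eef_pos: [0.3584, -0.1016, 0.1794]
ee_rot: [-0.0, 0.682, 0.731, 0.0]
force: [1.3, -0.6, -0.8]
gripper_width: 0.0465
gripper_force: 0.0
```

>>> {"api": "play_rows", "payload": {"plan": [[[0,0,0.04],[0,0,0],0],[[0,0,0.08],[0,0,0],0],[[0,0,0.12],[0,0,0],0],[[0,0,0.14],[0,0,0],0],[[0,0,0.148],[0,0,0],0]]}}

```text
clock: 7.2
eef_pos: [0.3596, -0.1042, 0.0298]
ee_rot: [-0.001, 0.683, 0.73, -0.0]
force: [0.3, -0.6, 0.8]
gripper_width: 0.0068
gripper_force: 0.0
```

>>> {"api": "play_rows", "payload": {"plan": [[[0,0,0],[0,0,0],0],[[0,0,0],[0,0,0],0],[[0,0,0.001],[0,0,0],0],[[0,0,0.002],[0,0,0],0],[[0,0,0.002],[0,0,0],0]]}}

```text
clock: 7.7
eef_pos: [0.3603, -0.1042, 0.0297]
ee_rot: [0.0, 0.683, 0.731, 0.0]
force: [0.0, -0.2, 0.2]
gripper_width: 0.0003
gripper_force: 0.0
```

```bash
python3 - <<'E'
from h import *
n="scene"; im=cams.grab_frame(n); p,R=pose(); print(p,telemetry.sense()['force'],telemetry.sense()['gripper_width'])
ims=[]
for n in("scene","top"):
    im=cams.grab_frame(n)
    u0=proj(n,[p])[0]; x,y=(u0-50).astype(int); s=3.9
    c=cv2.resize(im[y:y+100,x:x+100],None,fx=s,fy=s,interpolation=cv2.INTER_CUBIC)
    for v,col in(([0,0,0],(0,0,255)),([0,0,.025],(0,255,0)),([0,0,-.039],(255,0,0))):
        u=(proj(n,[p+R.apply(v)])[0]-[x,y])*s; cv2.circle(c,tuple(int(i) for i in u),3,col,-1)
    ims.append(c); print(n,x,y)
cv2.imwrite("pics/g3.png",np.hstack(ims))
E
```

```text
[ 0.36022349 -0.10419464  0.02963612] [0.52588463 0.07612136 0.36690577] 0.0002455591813522313
scene 297 115
top 290 226
```

View pics/g3.png

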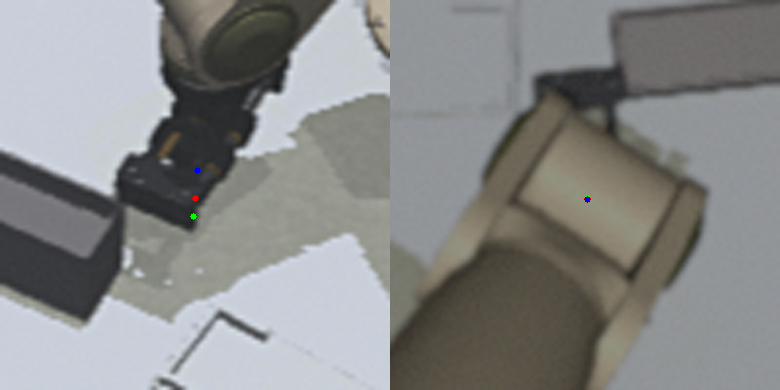

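Here the body's near end hides the closed fingers; laterally the tool agrees with its reported pose in both views. Continuing the touch in 1 mm steps.

>>> {"api": "play_rows", "payload": {"plan": [[[0,0,0.002],[0,0,0],0],[[0,0,0.004],[0,0,0],0],[[0,0,0.005],[0,0,0],0],[[0,0,0.006],[0,0,0],0],[[0,0,0.006],[0,0,0],0]]}}

```text
clock: 8.35
eef_pos: [0.36, -0.1041, 0.0232]
ee_rot: [-0.0, 0.683, 0.731, -0.0]
force: [0.4, -0.5, 0.1]
gripper_width: 0.0005
gripper_force: 0.0
```

No contact at TCP 0.0232, where the tips should be 2 mm into the counter. So the tips really are shorter, or the reading is high; going lower.

>>> {"api": "play_rows", "payload": {"plan": [[[0,0,0.002],[0,0,0],0],[[0,0,0.004],[0,0,0],0],[[0,0,0.006],[0,0,0],0],[[0,0,0.007],[0,0,0],0],[[0,0,0.008],[0,0,0],0]]}}

```text
clock: 8.85
eef_pos: [0.3608, -0.1045, 0.0159]
ee_rot: [0.001, 0.683, 0.731, 0.0]
force: [-5.9, 3.2, 18.2]
gripper_width: 0.0005
gripper_force: 0.0
```

```bash
python3 -c "
from h import *
s=telemetry.sense();print(s['eef_pos'],s['force'],s['tau'],s['joints'])"
```

```text
[ 0.36078523 -0.10451295  0.01587562] [-5.93607342  3.18652397 18.23957934] [ -0.75198423 -23.13299417 -12.47721881  -0.08433005   0.34782358
   0.12864454] [-5.96834385e-01  3.33473665e-01  2.14830291e+00  1.64728074e-04
  6.57354588e-01 -6.64383834e-01]
```

Contact, but the gripper body may be brushing the stack corner there (sideways force −x,+y). Lifting and repeating at a clear spot.

>>> {"api": "play_rows", "payload": {"plan": [[[0,0,-0.03],[0,0,0],0],[[0,0,-0.08],[0,0,0],0],[[0.045,-0.012,-0.11],[0,0,0],0],[[0.086,-0.024,-0.11],[0,0,0],0],[[0.086,-0.024,-0.11],[0,0,0],0]]}}

```text
clock: 9.35
eef_pos: [0.3287, -0.0167, 0.1258]
ee_rot: [0.0, 0.681, 0.732, 0.0]
force: [0.4, -0.3, -0.2]
gripper_width: 0.0006
gripper_force: 0.0
```

>>> {"api": "play_rows", "payload": {"plan": [[[0,0,0.04],[0,0,0],0],[[0,0,0.08],[0,0,0],0],[[0,0,0.095],[0,0,0],0],[[0,0,0.1],[0,0,0],0],[[0,0,0.1],[0,0,0],0]]}}

```text
clock: 9.85
eef_pos: [0.3303, -0.0201, 0.0252]
ee_rot: [-0.0, 0.683, 0.73, -0.0]
force: [0.4, 0.1, 0.4]
gripper_width: 0.0002
gripper_force: 0.0
```

>>> {"api": "play_rows", "payload": {"plan": [[[0,0,0.001],[0,0,0],0],[[0,0,0.002],[0,0,0],0],[[0,0,0.003],[0,0,0],0],[[0,0,0.004],[0,0,0],0],[[0,0,0.005],[0,0,0],0]]}}

```text
clock: 10.35
eef_pos: [0.3305, -0.02, 0.0204]
ee_rot: [0.0, 0.683, 0.731, 0.0]
force: [0.6, -1.2, 0.3]
gripper_width: 0.0003
gripper_force: 0.0
```

```bash
python3 - <<'E'
from h import *
s=telemetry.sense();print(s['eef_pos'],s['force'])
im=cams.grab_frame("scene"); b=cv2.imread("pics/scene0.png")
# has the stack moved? compare stack region
d=cv2.absdiff(im,b).max(2)[160:200,262:330]; print("diff px",(d>40).sum())
E
```

```text
[ 0.33045748 -0.01996254  0.02044449] [ 0.61437025 -1.19259776  0.28054107]
diff px 1
```

>>> {"api": "play_rows", "payload": {"plan": [[[0,0,0.001],[0,0,0],0],[[0,0,0.002],[0,0,0],0],[[0,0,0.003],[0,0,0],0],[[0,0,0.004],[0,0,0],0],[[0,0,0.005],[0,0,0],0]]}}

```text
clock: 10.9
eef_pos: [0.3303, -0.0199, 0.0153]
ee_rot: [-0.0, 0.683, 0.73, -0.0]
force: [0.6, 0.6, 0.1]
gripper_width: 0.0003
gripper_force: 0.0
```

>>> {"api": "play_rows", "payload": {"plan": [[[0,0,0.001],[0,0,0],0],[[0,0,0.001],[0,0,0],0],[[0,0,0.002],[0,0,0],0],[[0,0,0.002],[0,0,0],0],[[0,0,0.002],[0,0,0],0]]}}

```text
clock: 11.4
eef_pos: [0.3303, -0.0199, 0.0133]
ee_rot: [-0.0, 0.683, 0.731, -0.0]
force: [0.4, -0.4, -0.1]
gripper_width: 0.0009
gripper_force: 0.0
```

No contact here, so the earlier touch was the body on the stack rim. That implies an offset of about 30–40 mm. Continuing down.

>>> {"api": "play_rows", "payload": {"plan": [[[0,0,0.002],[0,0,0],0],[[0,0,0.004],[0,0,0],0],[[0,0,0.006],[0,0,0],0],[[0,0,0.008],[0,0,0],0],[[0,0,0.009],[0,0,0],0]]}}

```text
clock: 11.9
eef_pos: [0.3302, -0.0199, 0.0041]
ee_rot: [-0.0, 0.683, 0.73, -0.0]
force: [-1.4, 0.7, -0.2]
gripper_width: 0.0006
gripper_force: 0.0
```

>>> {"api": "play_rows", "payload": {"plan": [[[0,0,0.001],[0,0,0],0],[[0,0,0.002],[0,0,0],0],[[0,0,0.003],[0,0,0],0],[[0,0,0.004],[0,0,0],0],[[0,0,0.005],[0,0,0],0]]}}

```text
clock: 12.4
eef_pos: [0.3304, -0.0199, -0.0007]
ee_rot: [0.0, 0.683, 0.731, 0.0]
force: [0.5, 0.1, -0.3]
gripper_width: 0.0002
gripper_force: 0.0
```

>>> {"api": "play_rows", "payload": {"plan": [[[0,0,0.001],[0,0,0],0],[[0,0,0.002],[0,0,0],0],[[0,0,0.003],[0,0,0],0],[[0,0,0.004],[0,0,0],0],[[0,0,0.005],[0,0,0],0]]}}

```text
clock: 12.9
eef_pos: [0.3303, -0.0199, -0.0057]
ee_rot: [-0.0, 0.683, 0.73, -0.0]
force: [-0.4, 0.6, -0.2]
gripper_width: 0.0003
gripper_force: 0.0
```

>>> {"api": "play_rows", "payload": {"plan": [[[0,0,0.001],[0,0,0],0],[[0,0,0.002],[0,0,0],0],[[0,0,0.003],[0,0,0],0],[[0,0,0.004],[0,0,0],0],[[0,0,0.004],[0,0,0],0]]}}

```text
clock: 13.4
eef_pos: [0.3302, -0.0199, -0.0098]
ee_rot: [-0.0, 0.683, 0.731, -0.0]
force: [-0.3, -0.2, -0.1]
gripper_width: 0.0002
gripper_force: 0.0
```

```bash
python3 -c "
from h import *
s=telemetry.sense();print(s['eef_pos'],s['force'])"
```

```text
[ 0.33024723 -0.01987464 -0.00975366] [-0.26316862 -0.20595988 -0.10846194]
```

>>> {"api": "play_rows", "payload": {"plan": [[[0,0,0.001],[0,0,0],0],[[0,0,0.002],[0,0,0],0],[[0,0,0.003],[0,0,0],0],[[0,0,0.004],[0,0,0],0],[[0,0,0.004],[0,0,0],0]]}}

```text
clock: 13.9
eef_pos: [0.3303, -0.0199, -0.0138]
ee_rot: [-0.0, 0.683, 0.731, -0.0]
force: [-1.0, -0.1, 1.1]
gripper_width: 0.0003
gripper_force: 0.0
```

>>> {"api": "play_rows", "payload": {"plan": [[[0,0,0.001],[0,0,0],0],[[0,0,0.001],[0,0,0],0],[[0,0,0.002],[0,0,0],0],[[0,0,0.002],[0,0,0],0],[[0,0,0.002],[0,0,0],0]]}}

```text
clock: 14.4
eef_pos: [0.3304, -0.0199, -0.0141]
ee_rot: [0.0, 0.683, 0.731, -0.0]
force: [-12.9, 2.1, 54.8]
gripper_width: 0.0003
gripper_force: 27.6
```

Counter contact is at reading −0.014, so the tips are at z = reading + 0.014: 39 mm shorter than stated. Lifting off, then checking for lateral bias using the visible open fingertips in the start picture.

>>> {"api": "play_rows", "payload": {"plan": [[[0,0,-0.01],[0,0,0],0],[[0,0,-0.05],[0,0,0],1],[[0,0,-0.1],[0,0,0],1],[[0,0,-0.15],[0,0,0],1],[[0,0,-0.19],[0,0,0],1]]}}

```text
clock: 14.9
eef_pos: [0.3303, -0.0199, 0.1771]
ee_rot: [0.001, 0.683, 0.731, 0.0]
force: [1.7, -0.7, 0.1]
gripper_width: 0.0304
gripper_force: 0.0
```

>>> {"api": "play_rows", "payload": {"plan": [[[0,0,0],[0,0,8],1],[[0,0,0],[0,0,16],1],[[0,0,0],[0,0,24],1],[[0,0,0],[0,0,32],1],[[0,0,0],[0,0,40],1]]}}

```text
clock: 15.4
eef_pos: [0.3302, -0.0198, 0.1743]
ee_rot: [-0.0, 0.893, 0.45, -0.0]
force: [-0.4, -0.4, 0.1]
gripper_width: 0.07
gripper_force: 0.0
```

```bash
python3 - <<'E'
from h import *
P=plane("scene",[(551.8,159.5),(580,181.5)],.238); print(P.round(3),P.mean(0).round(4)); d=P[1]-P[0]; print(np.degrees(np.arctan2(d[1],d[0])),np.linalg.norm(d))
p,R=pose();print(p,R.as_matrix()[:,1],telemetry.sense()['gripper_width'])
im=cams.grab_frame("scene");f=3.9
q=p+[0,0,.014]; x,y=(proj("scene",[q])[0]-50).astype(int)
c=cv2.resize(im[y:y+100,x:x+100],None,fx=f,fy=f,interpolation=cv2.INTER_CUBIC)
w=telemetry.sense()['gripper_width']/2+.006
for v,col in(([0,0,0],(0,255,0)),([0,w,0],(255,255,0)),([0,-w,0],(255,0,255))):
    u=(proj("scene",[q+R.apply(v)])[0]-[x,y]+.5)*f; cv2.circle(c,tuple(int(i) for i in u),2,col,-1)
cv2.imwrite("pics/g4.png",c);print(x,y)
E
```

```text
[[0.173 0.448 0.238]
 [0.207 0.538 0.238]] [0.1896 0.4929 0.238 ]
69.23381894467411 0.0963606831050079
[ 0.3301983  -0.01983191  0.17427435] [ 8.04154737e-01 -5.94419986e-01 -2.00466723e-04] 0.07001477031574374
328 89
```

View pics/g4.png

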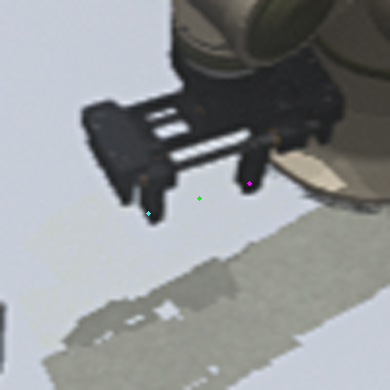

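Tips match the shifted pose laterally to about 2 mm, so the correction is z only: grasp point = reading + 33 mm, body = reading + 78 mm. Replanning the tray with that.

```bash
python3 - <<'E'
s=open('h.py').read()
s=s.replace('"""wps: (x,y,z,yaw deg of tool y)','"""wps: (x,y,grasp z,yaw deg of tool y)').replace("    for w in wps:\n","    if start is not None: p=p-[0,0,.033]\n    for w in wps:\n        w0=w; w=(w[0],w[1],w[2]-.033,w[3])\n").replace("print(w,","print(w0,")
open('h.py','w').write(s)
E
python3 - <<'E'
from h import *
go((.479,-.236,.18,3.9),(.479,-.236,.089,3.9),(.479,-.236,.17,3.9),(.484,.0742,.17,-1.7),(.484,.0742,.045,-1.7),(.484,.0742,.036,-1.7))
E
```

```text
at [ 0.3302 -0.0198  0.1743] yaw -36.87 w 0.0744
(0.479, -0.236, 0.18, 3.9) -> [-0.0837  0.2487  0.0272] [-1.000e-02 -1.000e-02 -4.077e+01]
(0.479, -0.236, 0.089, 3.9) -> [0.    0.    0.091] [0. 0. 0.]
(0.479, -0.236, 0.17, 3.9) -> [ 0.     0.    -0.081] [0. 0. 0.]
(0.484, 0.0742, 0.17, -1.7) -> [0.3091 0.0261 0.    ] [0.  0.  5.6]
(0.484, 0.0742, 0.045, -1.7) -> [0.    0.    0.125] [0. 0. 0.]
(0.484, 0.0742, 0.036, -1.7) -> [0.    0.    0.009] [0. 0. 0.]
```

>>> {"api": "play_rows", "payload": {"plan": [[[-0.016,0.048,0],[0,0,-8],1],[[-0.032,0.096,0],[0,0,-16],1],[[-0.049,0.144,0],[0,0,-24],1],[[-0.065,0.192,0.01],[0,0,-32],1],[[-0.08,0.235,0.02],[0,0,-40],1]]}}

```text
clock: 15.95
eef_pos: [0.4738, -0.2248, 0.154]
ee_rot: [0.0, 0.68, 0.733, 0.0]
force: [0.6, 0.7, 0.8]
gripper_width: 0.0882
gripper_force: 0.0
```

```bash
python3 - <<'E'
from h import *
go((.479,-.236,.16,3.9),(.479,-.236,.089,3.9))
E
```

```text
at [ 0.4738 -0.2248  0.154 ] yaw 4.33 w 0.0882
(0.479, -0.236, 0.16, 3.9) -> [-0.0116  0.0043  0.027 ] [0.03 0.01 0.43]
(0.479, -0.236, 0.089, 3.9) -> [0.    0.    0.071] [0. 0. 0.]
```

>>> {"api": "play_rows", "payload": {"plan": [[[-0.011,0.007,0.02],[0,0,-0.8],1],[[-0.011,0.007,0.027],[0,0,-0.8],1],[[-0.011,0.007,0.027],[0,0,-0.8],1],[[-0.011,0.007,0.027],[0,0,-0.8],1],[[-0.011,0.007,0.027],[0,0,-0.8],1]]}}

```text
clock: 16.45
eef_pos: [0.4806, -0.2328, 0.1286]
ee_rot: [0.001, 0.677, 0.736, 0.0]
force: [-0.2, 0.0, 0.5]
gripper_width: 0.0884
gripper_force: 0.0
```

```bash
python3 - <<'E'
from h import *
go((.479,-.236,.089,3.9))
E
```

```text
at [ 0.4806 -0.2328  0.1286] yaw 4.71 w 0.0884
(0.479, -0.236, 0.089, 3.9) -> [-0.0029 -0.0019  0.0726] [0.07 0.06 0.81]
```

>>> {"api": "play_rows", "payload": {"plan": [[[-0.003,-0.002,0.02],[0,0,0.8],1],[[-0.003,-0.002,0.045],[0,0,0.8],1],[[-0.003,-0.002,0.065],[0,0,0.8],1],[[-0.003,-0.002,0.073],[0,0,0.8],1],[[-0.003,-0.002,0.073],[0,0,0.8],1]]}}

```text
clock: 16.95
eef_pos: [0.4786, -0.2362, 0.0545]
ee_rot: [-0.0, 0.683, 0.731, -0.0]
force: [-0.2, -0.2, 0.4]
gripper_width: 0.0881
gripper_force: 0.0
```

>>> {"api": "play_rows", "payload": {"plan": [[[0,0,0],[0,0,0],0.6],[[0,0,0],[0,0,0],0.6],[[0,0,0],[0,0,0],0.6],[[0,0,0],[0,0,0],0.6],[[0,0,0],[0,0,0],0.6]]}}

```text
clock: 17.45
eef_pos: [0.4789, -0.2367, 0.0552]
ee_rot: [0.0, 0.683, 0.731, -0.0]
force: [-2.0, 0.3, 6.1]
gripper_width: 0.0658
gripper_force: 30.0
```

Gripped (65.8 mm, 30 N). Lifting and carrying to the frame.

>>> {"api": "play_rows", "payload": {"plan": [[[0,0,-0.005],[0,0,0],0],[[0,0,-0.015],[0,0,0],0],[[0,0,-0.03],[0,0,0],0],[[0,0,-0.05],[0,0,0],0],[[0,0,-0.08],[0,0,0],0]]}}

```text
clock: 17.95
eef_pos: [0.4782, -0.2361, 0.1348]
ee_rot: [-0.001, 0.683, 0.73, -0.0]
force: [0.6, -0.3, -2.6]
gripper_width: 0.066
gripper_force: 30.0
```

>>> {"api": "play_rows", "payload": {"plan": [[[0.02,0,0],[0,0,0],0],[[0.05,0.004,0],[0,0,1],0],[[0.08,0.007,0],[0,0,2],0],[[0.115,0.01,0],[0,0,3],0],[[0.15,0.013,0],[0,0,3],0]]}}

```text
clock: 18.45
eef_pos: [0.4808, -0.0837, 0.1338]
ee_rot: [-0.001, 0.702, 0.712, -0.0]
force: [0.6, 0.9, -2.6]
gripper_width: 0.0657
gripper_force: 30.0
```

```bash
python3 - <<'E'
from h import *
go((.484,.0742,.17,-1.7))
E
```

```text
at [ 0.4808 -0.0837  0.1338] yaw 0.82 w 0.0657
(0.484, 0.0742, 0.17, -1.7) -> [ 0.1578  0.0055 -0.0031] [-0.06 -0.04  2.52]
```

>>> {"api": "play_rows", "payload": {"plan": [[[0.035,0.001,0],[0,0,0.5],0],[[0.075,0.003,0],[0,0,1],0],[[0.115,0.004,0],[0,0,2],0],[[0.145,0.005,0],[0,0,2.5],0],[[0.158,0.0055,0],[0,0,2.5],0]]}}

```text
clock: 18.95
eef_pos: [0.4836, 0.0749, 0.1339]
ee_rot: [-0.001, 0.716, 0.698, -0.0]
force: [0.5, -0.2, -1.0]
gripper_width: 0.0656
gripper_force: 30.0
```

>>> {"api": "play_rows", "payload": {"plan": [[[0,0,0],[0,0,0],0],[[0,0,0],[0,0,0],0],[[0,0,0.03],[0,0,0],0],[[0,0,0.06],[0,0,0],0],[[0,0,0.06],[0,0,0],0]]}}

```text
clock: 19.45
eef_pos: [0.4827, 0.0709, 0.0716]
ee_rot: [-0.002, 0.718, 0.696, -0.002]
force: [-0.1, -0.4, -1.7]
gripper_width: 0.0658
gripper_force: 30.0
```

```bash
python3 - <<'E'
from h import *
go((.484,.0742,.05,-1.7),(.484,.0742,.035,-1.7))
# tray rim check by overlay of expected rim
p,R=pose(); z=p[2]-.055+.096
A=np.array;im0={}
from ov import over
over([(box(p[:2],-1.7,.066,.22,z),(0,0,255)),(box(A([.484,.0742]),-1.7,.076,.230,.012),(0,160,0))],"o2")
t=cv2.imread("pics/o2_scene.png")
cv2.imwrite("pics/o2.png",t)
E
```

```text
at [0.4827 0.0709 0.0716] yaw -1.75 w 0.0658
(0.484, 0.0742, 0.05, -1.7) -> [0.0033 0.0015 0.0545] [-0.38 -0.01 -0.05]
(0.484, 0.0742, 0.035, -1.7) -> [0.    0.    0.015] [0. 0. 0.]
```

View pics/o2.png

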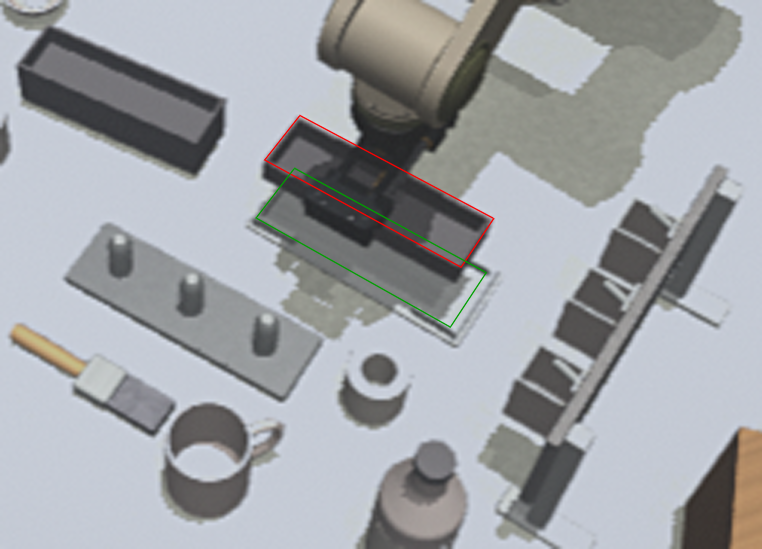

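The picture shows the tray level in the gripper, with its rim matching the red outline, above and parallel to the frame lips. Lowering with a small correction.

>>> {"api": "play_rows", "payload": {"plan": [[[0.003,0.0015,0.01],[0,0,0],0],[[0.003,0.0015,0.025],[0,0,0],0],[[0.003,0.0015,0.04],[0,0,0],0],[[0.003,0.0015,0.046],[0,0,0],0],[[0.003,0.0015,0.046],[0,0,0],0]]}}

```text
clock: 20.05
eef_pos: [0.4864, 0.075, 0.0283]
ee_rot: [-0.0, 0.717, 0.697, -0.0]
force: [0.4, 0.3, -2.7]
gripper_width: 0.0656
gripper_force: 30.0
```

```bash
python3 - <<'E'
from h import *
go((.484,.0742,.035,-1.7))
E
```

```text
at [0.4864 0.075  0.0283] yaw -1.65 w 0.0656
(0.484, 0.0742, 0.035, -1.7) -> [-0.0009 -0.0024  0.0263] [-0.02 -0.    0.05]
```

>>> {"api": "play_rows", "payload": {"plan": [[[-0.001,-0.002,0.008],[0,0,0],0],[[-0.001,-0.002,0.014],[0,0,0],0],[[-0.001,-0.002,0.02],[0,0,0],0],[[-0.001,-0.002,0.024],[0,0,0],0],[[-0.001,-0.002,0.026],[0,0,0],0]]}}

```text
clock: 20.55
eef_pos: [0.4842, 0.0741, 0.002]
ee_rot: [-0.0, 0.717, 0.697, -0.0]
force: [0.3, -0.5, -1.6]
gripper_width: 0.0657
gripper_force: 30.0
```

>>> {"api": "play_rows", "payload": {"plan": [[[0,0,0.001],[0,0,0],0],[[0,0,0.0015],[0,0,0],0],[[0,0,0.0015],[0,0,0],1],[[0,0,0.0015],[0,0,0],1],[[0,0,0.0015],[0,0,0],1]]}}

```text
clock: 21.05
eef_pos: [0.4845, 0.074, 0.0011]
ee_rot: [0.0, 0.717, 0.697, 0.0]
force: [-0.1, 0.5, -0.4]
gripper_width: 0.0868
gripper_force: 0.0
```

>>> {"api": "play_rows", "payload": {"plan": [[[0,0,0],[0,0,0],1],[[0,0,-0.03],[0,0,0],1],[[0,0,-0.08],[0,0,0],1],[[0,0,-0.13],[0,0,0],1],[[0,0,-0.18],[0,0,0],1]]}}

```text
clock: 21.55
eef_pos: [0.4839, 0.0741, 0.183]
ee_rot: [0.0, 0.717, 0.697, 0.0]
force: [0.7, -1.3, -0.5]
gripper_width: 0.0886
gripper_force: 0.0
```

```bash
python3 - <<'E'
from ov import *
go((.603,.24,.22,-2.5),(.603,.3062,.22,-2.5))
A=np.array
over([(box(A([.4843,.074]),-1.7,.066,.22,.042),(0,0,255))],"o3")
E
```

```text
at [0.4839 0.0741 0.183 ] yaw -1.64 w 0.0886
(0.603, 0.24, 0.22, -2.5) -> [ 0.1693  0.1143 -0.004 ] [ 0.   -0.    0.86]
(0.603, 0.3062, 0.22, -2.5) -> [ 0.0661 -0.0029  0.    ] [0. 0. 0.]
```

View pics/o3_scene.png

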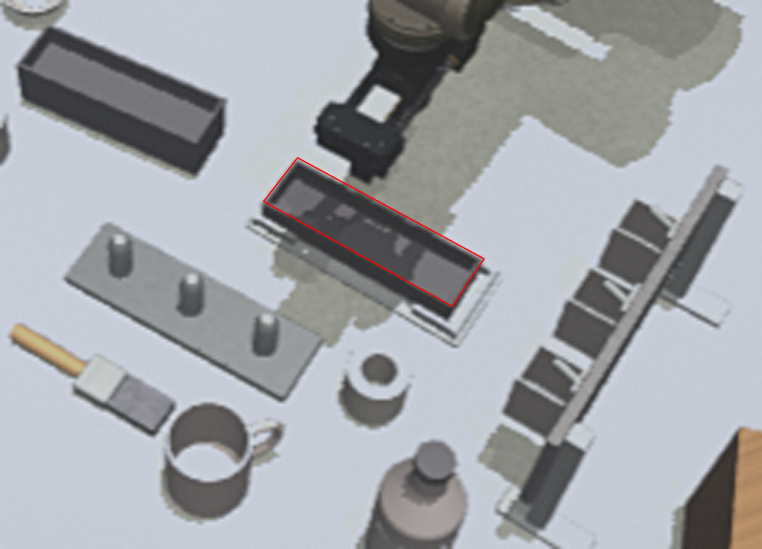

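The picture shows the tray lying inside the frame lips, its rim on the predicted outline (z 0.042): seated. The picture budget is spent, so the rest is numeric. Going to the far cup.

>>> {"api": "play_rows", "payload": {"plan": [[[0.04,0.025,-0.02],[0,0,0.8],0.8],[[0.08,0.05,-0.02],[0,0,0.8],0.8],[[0.12,0.075,-0.02],[0,0,0.8],0.8],[[0.16,0.1,-0.02],[0,0,0.8],0.8],[[0.195,0.113,-0.02],[0,0,0.8],0.8]]}}

```text
clock: 22.15
eef_pos: [0.6038, 0.2675, 0.1994]
ee_rot: [-0.0, 0.722, 0.692, -0.0]
force: [0.4, -0.5, 0.5]
gripper_width: 0.0704
gripper_force: 0.0
```

>>> {"api": "play_rows", "payload": {"plan": [[[0.02,0,0],[0,0,0],0.8],[[0.035,0,0],[0,0,0],0.8],[[0.035,0,0],[0,0,0],0.8],[[0.035,0,0],[0,0,0],0.8],[[0.035,0,0],[0,0,0],0.8]]}}

```text
clock: 22.65
eef_pos: [0.6045, 0.2997, 0.2007]
ee_rot: [-0.0, 0.722, 0.692, -0.0]
force: [-0.5, 0.1, 0.1]
gripper_width: 0.0703
gripper_force: 0.0
```

```bash
python3 - <<'E'
from h import *
go((.603,.300,.22,-2.5),(.603,.3,.152,-2.5))
E
```

```text
at [0.6045 0.2997 0.2007] yaw -2.5 w 0.0703
(0.603, 0.3, 0.22, -2.5) -> [ 0.0002 -0.0015  0.0137] [-0.02  0.02  0.  ]
(0.603, 0.3, 0.152, -2.5) -> [0.    0.    0.068] [0. 0. 0.]
```

>>> {"api": "play_rows", "payload": {"plan": [[[0,-0.0015,0.03],[0,0,0],0.8],[[0,-0.0015,0.055],[0,0,0],0.8],[[0,-0.0015,0.073],[0,0,0],0.8],[[0,-0.0015,0.081],[0,0,0],0.8],[[0,-0.0015,0.081],[0,0,0],0.8]]}}

```text
clock: 23.15
eef_pos: [0.6027, 0.3001, 0.1193]
ee_rot: [-0.0, 0.722, 0.692, -0.001]
force: [0.2, 0.3, 0.6]
gripper_width: 0.0706
gripper_force: 0.0
```

>>> {"api": "play_rows", "payload": {"plan": [[[0,0,0],[0,0,0],0.3],[[0,0,0],[0,0,0],0.3],[[0,0,0],[0,0,0],0.3],[[0,0,0],[0,0,0],0.3],[[0,0,0],[0,0,0],0.3]]}}

```text
clock: 23.65
eef_pos: [0.603, 0.3008, 0.1204]
ee_rot: [0.0, 0.722, 0.692, 0.0]
force: [-0.8, -0.2, 1.1]
gripper_width: 0.0438
gripper_force: 30.0
```

>>> {"api": "play_rows", "payload": {"plan": [[[0,0,-0.006],[0,0,0],0.3],[[0,0,-0.012],[0,0,0],0.3],[[0,0,-0.018],[0,0,0],0.3],[[0,0,-0.018],[0,0,0],0.3],[[0,0,-0.018],[0,0,0],0.3]]}}

```text
clock: 24.15
eef_pos: [0.6029, 0.3008, 0.138]
ee_rot: [0.0, 0.722, 0.692, 0.0]
force: [-0.0, -0.2, -0.5]
gripper_width: 0.0438
gripper_force: 30.0
```

>>> {"api": "play_rows", "payload": {"plan": [[[-0.015,0,0],[0,0,0],0.3],[[-0.03,0,0],[0,0,0],0.3],[[-0.05,0,0],[0,0,0],0.3],[[-0.07,0,0],[0,0,0],0.3],[[-0.07,0,-0.03],[0,0,0],0.3]]}}

```text
clock: 24.65
eef_pos: [0.5983, 0.2269, 0.1645]
ee_rot: [-0.002, 0.723, 0.691, -0.004]
force: [0.5, 0.3, -0.3]
gripper_width: 0.044
gripper_force: 30.0
```

```bash
python3 - <<'E'
from h import *
s=telemetry.sense();print(s['force'],s['gripper_force'])
go((.482,.002,.2,-1.7),(.482,.002,.078,-1.7))
E
```

```text
[ 0.52171902  0.31634361 -0.34931464] 29.9778763751965
at [0.5983 0.2269 0.1645] yaw -2.63 w 0.044
(0.482, 0.002, 0.2, -1.7) -> [-0.23   -0.1059 -0.0011] [-0.45  0.14 -0.93]
(0.482, 0.002, 0.078, -1.7) -> [0.    0.    0.122] [0. 0. 0.]
```

>>> {"api": "play_rows", "payload": {"plan": [[[-0.04,-0.018,0],[0,0,0],0.3],[[-0.08,-0.037,0],[0,0,0],0.3],[[-0.12,-0.055,0],[0,0,0],0.3],[[-0.16,-0.074,0],[0,0,-0.8],0.3],[[-0.195,-0.09,0],[0,0,-0.8],0.3]]}}

```text
clock: 25.15
eef_pos: [0.4999, 0.0373, 0.1679]
ee_rot: [0.0, 0.717, 0.697, -0.0]
force: [0.4, 0.4, -0.8]
gripper_width: 0.0437
gripper_force: 30.0
```

>>> {"api": "play_rows", "payload": {"plan": [[[-0.02,-0.01,0],[0,0,0],0.3],[[-0.035,-0.016,0],[0,0,0],0.3],[[-0.035,-0.016,0],[0,0,0],0.3],[[-0.035,-0.016,0],[0,0,0],0.3],[[-0.035,-0.016,0],[0,0,0],0.3]]}}

```text
clock: 25.65
eef_pos: [0.4847, 0.0056, 0.1679]
ee_rot: [-0.0, 0.717, 0.697, 0.0]
force: [-0.5, 0.5, -0.9]
gripper_width: 0.0436
gripper_force: 30.0
```

```bash
python3 - <<'E'
from h import *
go((.482,.002,.079,-1.7))
E
```

```text
at [0.4847 0.0056 0.1679] yaw -1.63 w 0.0436
(0.482, 0.002, 0.079, -1.7) -> [-0.0037 -0.0026  0.1219] [ 0.   -0.01  0.07]
```

>>> {"api": "play_rows", "payload": {"plan": [[[-0.004,-0.003,0.03],[0,0,0],0.3],[[-0.004,-0.003,0.06],[0,0,0],0.3],[[-0.004,-0.003,0.09],[0,0,0],0.3],[[-0.004,-0.003,0.11],[0,0,0],0.3],[[-0.004,-0.003,0.117],[0,0,0],0.3]]}}

```text
clock: 26.15
eef_pos: [0.4807, 0.0022, 0.0491]
ee_rot: [-0.001, 0.717, 0.697, -0.001]
force: [1.2, -0.5, -0.0]
gripper_width: 0.0438
gripper_force: 30.0
```

>>> {"api": "play_rows", "payload": {"plan": [[[0,0,0.001],[0,0,0],0.3],[[0,0,0.002],[0,0,0],0.3],[[0,0,0.003],[0,0,0],0.3],[[0,0,0.004],[0,0,0],0.3],[[0,0,0.0045],[0,0,0],0.3]]}}

```text
clock: 26.65
eef_pos: [0.4818, 0.0014, 0.0468]
ee_rot: [0.0, 0.717, 0.697, 0.0]
force: [1.1, -0.8, 4.3]
gripper_width: 0.0438
gripper_force: 30.0
```

Cup is on the tray floor (contact 4 N). Releasing, then on to the middle cup.

>>> {"api": "play_rows", "payload": {"plan": [[[0,0,0],[0,0,0],0.8],[[0,0,0],[0,0,0],0.8],[[0,0,0],[0,0,0],0.8],[[0,0,0],[0,0,0],0.8],[[0,0,-0.01],[0,0,0],0.8]]}}

```text
clock: 27.15
eef_pos: [0.4809, 0.0015, 0.0559]
ee_rot: [-0.001, 0.717, 0.697, -0.001]
force: [0.0, 0.0, 0.3]
gripper_width: 0.0704
gripper_force: 0.0
```

>>> {"api": "play_rows", "payload": {"plan": [[[0,0,-0.04],[0,0,0],0.8],[[0,0,-0.09],[0,0,0],0.8],[[0,0,-0.14],[0,0,0],0.8],[[0.03,0,-0.145],[0,0,0],0.8],[[0.07,0,-0.145],[0,0,0],0.8]]}}

```text
clock: 27.65
eef_pos: [0.4843, 0.0712, 0.2042]
ee_rot: [0.002, 0.718, 0.696, 0.001]
force: [0.7, -0.3, -0.7]
gripper_width: 0.0705
gripper_force: 0.0
```

```bash
python3 - <<'E'
from h import *
go((.508,.3045,.233,-2.5),(.508,.3045,.152,-2.5))
E
```

```text
at [0.4843 0.0712 0.2042] yaw -1.8 w 0.0705
(0.508, 0.3045, 0.233, -2.5) -> [0.2339 0.0163 0.0041] [0.27 0.03 0.7 ]
(0.508, 0.3045, 0.152, -2.5) -> [0.    0.    0.081] [0. 0. 0.]
```

>>> {"api": "play_rows", "payload": {"plan": [[[0.045,0.004,0],[0,0,0.7],0.8],[[0.09,0.008,0],[0,0,0.7],0.8],[[0.135,0.011,0],[0,0,0.7],0.8],[[0.18,0.014,0],[0,0,0.7],0.8],[[0.22,0.016,0],[0,0,0.7],0.8]]}}

```text
clock: 28.15
eef_pos: [0.5055, 0.293, 0.2022]
ee_rot: [0.0, 0.721, 0.693, 0.0]
force: [0.9, -0.3, 0.1]
gripper_width: 0.0707
gripper_force: 0.0
```

>>> {"api": "play_rows", "payload": {"plan": [[[0.013,0,0],[0,0,0],0.8],[[0.013,0,0],[0,0,0],0.8],[[0.013,0,0],[0,0,0],0.8],[[0.013,0,0],[0,0,0],0.8],[[0.013,0,0],[0,0,0],0.8]]}}

```text
clock: 28.65
eef_pos: [0.5066, 0.3026, 0.2017]
ee_rot: [0.0, 0.722, 0.692, 0.0]
force: [-0.0, 0.8, 0.1]
gripper_width: 0.0701
gripper_force: 0.0
```

```bash
python3 - <<'E'
from h import *
go((.508,.3045,.152,-2.5))
E
```

```text
at [0.5066 0.3026 0.2017] yaw -2.44 w 0.0701
(0.508, 0.3045, 0.152, -2.5) -> [0.002  0.0013 0.0827] [0.01 0.   0.06]
```

>>> {"api": "play_rows", "payload": {"plan": [[[0.002,0.001,0.03],[0,0,0],0.8],[[0.002,0.001,0.055],[0,0,0],0.8],[[0.002,0.001,0.073],[0,0,0],0.8],[[0.002,0.001,0.081],[0,0,0],0.8],[[0.002,0.001,0.082],[0,0,0],0.8]]}}

```text
clock: 29.15
eef_pos: [0.5074, 0.3052, 0.119]
ee_rot: [-0.0, 0.722, 0.692, -0.001]
force: [-0.7, 0.3, 1.3]
gripper_width: 0.0704
gripper_force: 0.0
```

>>> {"api": "play_rows", "payload": {"plan": [[[0,0,0],[0,0,0],0.3],[[0,0,0],[0,0,0],0.3],[[0,0,0],[0,0,0],0.3],[[0,0,0],[0,0,0],0.3],[[0,0,0],[0,0,0],0.3]]}}

```text
clock: 29.65
eef_pos: [0.5076, 0.3058, 0.1198]
ee_rot: [0.0, 0.721, 0.693, 0.0]
force: [-0.5, -0.7, 0.6]
gripper_width: 0.0437
gripper_force: 30.0
```

>>> {"api": "play_rows", "payload": {"plan": [[[0,0,-0.006],[0,0,0],0.3],[[0,0,-0.012],[0,0,0],0.3],[[0,0,-0.018],[0,0,0],0.3],[[0,0,-0.018],[0,0,0],0.3],[[0,0,-0.018],[0,0,0],0.3]]}}

```text
clock: 30.15
eef_pos: [0.5075, 0.3058, 0.1375]
ee_rot: [0.0, 0.721, 0.692, 0.0]
force: [-1.0, -0.8, -0.2]
gripper_width: 0.0436
gripper_force: 30.0
```

>>> {"api": "play_rows", "payload": {"plan": [[[-0.015,0,0],[0,0,0],0.3],[[-0.03,0,0],[0,0,0],0.3],[[-0.05,0,0],[0,0,0],0.3],[[-0.07,0,0],[0,0,0],0.3],[[-0.07,0,-0.03],[0,0,0],0.3]]}}

```text
clock: 30.65
eef_pos: [0.5029, 0.2323, 0.1645]
ee_rot: [-0.002, 0.722, 0.691, -0.003]
force: [0.3, 0.6, 0.3]
gripper_width: 0.0437
gripper_force: 30.0
```

```bash
python3 - <<'E'
from h import *
go((.484,.068,.2,-1.7),(.484,.068,.078,-1.7))
E
```

```text
at [0.5029 0.2323 0.1645] yaw -2.51 w 0.0437
(0.484, 0.068, 0.2, -1.7) -> [-0.165  -0.0117 -0.0019] [-0.42  0.15 -0.81]
(0.484, 0.068, 0.078, -1.7) -> [0.    0.    0.122] [0. 0. 0.]
```

>>> {"api": "play_rows", "payload": {"plan": [[[-0.04,-0.003,0],[0,0,0],0.3],[[-0.08,-0.006,0],[0,0,0],0.3],[[-0.12,-0.01,0],[0,0,-0.8],0.3],[[-0.15,-0.013,0],[0,0,-0.8],0.3],[[-0.167,-0.013,0],[0,0,-0.8],0.3]]}}

```text
clock: 31.15
eef_pos: [0.4838, 0.0665, 0.1674]
ee_rot: [0.0, 0.717, 0.697, -0.0]
force: [0.5, 0.5, -1.1]
gripper_width: 0.044
gripper_force: 30.0
```

>>> {"api": "play_rows", "payload": {"plan": [[[0,0,0],[0,0,0],0.3],[[0,0,0],[0,0,0],0.3],[[0,0,0.02],[0,0,0],0.3],[[0,0,0.04],[0,0,0],0.3],[[0,0,0.04],[0,0,0],0.3]]}}

```text
clock: 31.65
eef_pos: [0.4833, 0.0703, 0.1254]
ee_rot: [-0.002, 0.716, 0.698, -0.001]
force: [0.3, -0.5, -1.2]
gripper_width: 0.0441
gripper_force: 30.0
```

```bash
python3 - <<'E'
from h import *
go((.484,.068,.079,-1.7))
E
```

```text
at [0.4833 0.0703 0.1254] yaw -1.48 w 0.0441
(0.484, 0.068, 0.079, -1.7) -> [-0.0024  0.0011  0.0794] [-0.26 -0.02  0.22]
```

>>> {"api": "play_rows", "payload": {"plan": [[[-0.002,0,0.025],[0,0,0],0.3],[[-0.002,0,0.05],[0,0,0],0.3],[[-0.002,0,0.068],[0,0,0],0.3],[[-0.002,0,0.076],[0,0,0],0.3],[[-0.002,0,0.076],[0,0,0],0.3]]}}

```text
clock: 32.15
eef_pos: [0.4847, 0.0679, 0.0514]
ee_rot: [-0.0, 0.716, 0.698, -0.0]
force: [-0.6, -0.0, -0.4]
gripper_width: 0.0438
gripper_force: 30.0
```

>>> {"api": "play_rows", "payload": {"plan": [[[0,0,0.001],[0,0,0],0.3],[[0,0,0.002],[0,0,0],0.3],[[0,0,0.003],[0,0,0],0.3],[[0,0,0.004],[0,0,0],0.3],[[0,0,0.0045],[0,0,0],0.3]]}}

```text
clock: 32.65
eef_pos: [0.4848, 0.0675, 0.047]
ee_rot: [0.0, 0.717, 0.697, 0.0]
force: [0.6, 0.1, -1.6]
gripper_width: 0.0436
gripper_force: 30.0
```

Roughly 1 mm more to the floor, then release and go to the third cup.

>>> {"api": "play_rows", "payload": {"plan": [[[0,0,0.001],[0,0,0],0.3],[[0,0,0.001],[0,0,0],0.3],[[0,0,0.001],[0,0,0],0.8],[[0,0,0.001],[0,0,0],0.8],[[0,0,0.001],[0,0,0],0.8]]}}

```text
clock: 33.15
eef_pos: [0.4847, 0.0675, 0.0458]
ee_rot: [-0.0, 0.717, 0.698, -0.0]
force: [-0.2, 0.6, 0.2]
gripper_width: 0.0655
gripper_force: 0.0
```

>>> {"api": "play_rows", "payload": {"plan": [[[0,0,0],[0,0,0],0.8],[[0,0,-0.02],[0,0,0],0.8],[[0,0,-0.06],[0,0,0],0.8],[[0,0,-0.11],[0,0,0],0.8],[[0,0,-0.158],[0,0,0],0.8]]}}

```text
clock: 33.65
eef_pos: [0.4843, 0.0675, 0.2058]
ee_rot: [-0.0, 0.717, 0.698, -0.0]
force: [1.2, 1.0, 0.2]
gripper_width: 0.0707
gripper_force: 0.0
```

>>> {"api": "play_rows", "payload": {"plan": [[[0.045,-0.012,0],[0,0,0.8],0.8],[[0.09,-0.024,0],[0,0,0.8],0.8],[[0.135,-0.037,0],[0,0,0.8],0.8],[[0.18,-0.05,0],[0,0,0.8],0.8],[[0.22,-0.06,0],[0,0,0.8],0.8]]}}

```text
clock: 34.15
eef_pos: [0.4296, 0.2911, 0.204]
ee_rot: [-0.0, 0.721, 0.693, 0.0]
force: [0.5, -0.9, 0.1]
gripper_width: 0.0704
gripper_force: 0.0
```

```bash
python3 - <<'E'
from h import *
go((.413,.3087,.233,-2.5),(.413,.3087,.152,-2.5))
E
```

```text
at [0.4296 0.2911 0.204 ] yaw -2.31 w 0.0704
(0.413, 0.3087, 0.233, -2.5) -> [ 0.017  -0.0173  0.004 ] [ 0.   -0.01  0.19]
(0.413, 0.3087, 0.152, -2.5) -> [0.    0.    0.081] [0. 0. 0.]
```

>>> {"api": "play_rows", "payload": {"plan": [[[0.018,-0.018,0],[0,0,0],0.8],[[0.018,-0.018,0],[0,0,0],0.8],[[0.018,-0.018,0],[0,0,0],0.8],[[0.018,-0.018,0.02],[0,0,0],0.8],[[0.018,-0.018,0.02],[0,0,0],0.8]]}}

```text
clock: 34.65
eef_pos: [0.4133, 0.3063, 0.1822]
ee_rot: [-0.001, 0.722, 0.692, -0.002]
force: [0.4, -0.4, 0.3]
gripper_width: 0.0706
gripper_force: 0.0
```

```bash
python3 - <<'E'
from h import *
go((.413,.3087,.152,-2.5))
E
```

```text
at [0.4133 0.3063 0.1822] yaw -2.44 w 0.0706
(0.413, 0.3087, 0.152, -2.5) -> [ 0.0025 -0.0002  0.0631] [-0.18  0.1   0.06]
```

>>> {"api": "play_rows", "payload": {"plan": [[[0.001,0,0.02],[0,0,0],0.8],[[0.001,0,0.04],[0,0,0],0.8],[[0.001,0,0.055],[0,0,0],0.8],[[0.001,0,0.063],[0,0,0],0.8],[[0.001,0,0.063],[0,0,0],0.8]]}}

```text
clock: 35.15
eef_pos: [0.4137, 0.3082, 0.1207]
ee_rot: [-0.0, 0.722, 0.692, -0.001]
force: [0.3, 0.3, 0.1]
gripper_width: 0.0702
gripper_force: 0.0
```

>>> {"api": "play_rows", "payload": {"plan": [[[0,0,0],[0,0,0],0.3],[[0,0,0],[0,0,0],0.3],[[0,0,0],[0,0,0],0.3],[[0,0,0],[0,0,0],0.3],[[0,0,0],[0,0,0],0.3]]}}

```text
clock: 35.65
eef_pos: [0.4136, 0.3088, 0.1212]
ee_rot: [0.0, 0.721, 0.693, 0.0]
force: [0.3, -0.2, 0.5]
gripper_width: 0.0436
gripper_force: 30.0
```

>>> {"api": "play_rows", "payload": {"plan": [[[0,0,-0.006],[0,0,0],0.3],[[0,0,-0.012],[0,0,0],0.3],[[0,0,-0.018],[0,0,0],0.3],[[0,0,-0.018],[0,0,0],0.3],[[0,0,-0.018],[0,0,0],0.3]]}}

```text
clock: 36.15
eef_pos: [0.4135, 0.3088, 0.139]
ee_rot: [0.0, 0.721, 0.693, 0.0]
force: [0.3, 0.0, -1.3]
gripper_width: 0.0435
gripper_force: 30.0
```

>>> {"api": "play_rows", "payload": {"plan": [[[-0.015,0,0],[0,0,0],0.3],[[-0.03,0,0],[0,0,0],0.3],[[-0.05,0,0],[0,0,0],0.3],[[-0.07,0,0],[0,0,0],0.3],[[-0.07,0,-0.03],[0,0,0],0.3]]}}

```text
clock: 36.65
eef_pos: [0.4088, 0.2356, 0.1664]
ee_rot: [-0.002, 0.722, 0.692, -0.003]
force: [0.6, -0.3, 0.2]
gripper_width: 0.0437
gripper_force: 30.0
```

```bash
python3 - <<'E'
from h import *
go((.486,.134,.2,-1.7),(.486,.134,.078,-1.7))
E
```

```text
at [0.4088 0.2356 0.1664] yaw -2.49 w 0.0437
(0.486, 0.134, 0.2, -1.7) -> [-0.0981  0.0816 -0.0008] [-0.4   0.16 -0.79]
(0.486, 0.134, 0.078, -1.7) -> [0.    0.    0.122] [0. 0. 0.]
```

>>> {"api": "play_rows", "payload": {"plan": [[[-0.03,0.022,0],[0,0,0],0.3],[[-0.06,0.045,0],[0,0,0],0.3],[[-0.09,0.07,0],[0,0,-0.8],0.3],[[-0.101,0.08,0],[0,0,-0.8],0.3],[[-0.101,0.08,0],[0,0,-0.8],0.3]]}}

```text
clock: 37.15
eef_pos: [0.4868, 0.1327, 0.1686]
ee_rot: [-0.0, 0.718, 0.696, -0.0]
force: [0.1, 0.4, -1.1]
gripper_width: 0.0439
gripper_force: 30.0
```

>>> {"api": "play_rows", "payload": {"plan": [[[0,0,0],[0,0,0],0.3],[[0,0,0],[0,0,0],0.3],[[0,0,0.02],[0,0,0],0.3],[[0,0,0.04],[0,0,0],0.3],[[0,0,0.04],[0,0,0],0.3]]}}

```text
clock: 37.65
eef_pos: [0.4846, 0.1354, 0.1271]
ee_rot: [-0.002, 0.716, 0.698, -0.002]
force: [-0.0, 0.0, 0.1]
gripper_width: 0.0436
gripper_force: 30.0
```

```bash
python3 - <<'E'
from h import *
go((.486,.134,.0802,-1.7))
E
```

```text
at [0.4846 0.1354 0.1271] yaw -1.46 w 0.0436
(0.486, 0.134, 0.0802, -1.7) -> [-0.0014  0.0018  0.0799] [-0.26  0.01  0.24]
```

>>> {"api": "play_rows", "payload": {"plan": [[[0,0,0.025],[0,0,0],0.3],[[0,0,0.05],[0,0,0],0.3],[[0,0,0.068],[0,0,0],0.3],[[0,0,0.077],[0,0,0],0.3],[[0,0,0.077],[0,0,0],0.3]]}}

```text
clock: 38.15
eef_pos: [0.4861, 0.135, 0.0519]
ee_rot: [-0.0, 0.716, 0.698, -0.0]
force: [0.0, -0.6, -0.7]
gripper_width: 0.0436
gripper_force: 30.0
```

>>> {"api": "play_rows", "payload": {"plan": [[[0,0,0.001],[0,0,0],0.3],[[0,0,0.002],[0,0,0],0.3],[[0,0,0.003],[0,0,0],0.3],[[0,0,0.004],[0,0,0],0.3],[[0,0,0.005],[0,0,0],0.3]]}}

```text
clock: 38.65
eef_pos: [0.4867, 0.1346, 0.0475]
ee_rot: [0.0, 0.717, 0.698, 0.0]
force: [-5.0, -0.6, 15.1]
gripper_width: 0.0437
gripper_force: 30.0
```

Contact on the floor. Release, rise and check the rolls (one may be knocked) plus the cups numerically.

>>> {"api": "play_rows", "payload": {"plan": [[[0,0,-0.0005],[0,0,0],0.3],[[0,0,-0.0005],[0,0,0],0.8],[[0,0,-0.0005],[0,0,0],0.8],[[0,0,-0.0005],[0,0,0],0.8],[[0,0,-0.0005],[0,0,0],0.8]]}}

```text
clock: 39.15
eef_pos: [0.4864, 0.1346, 0.0474]
ee_rot: [-0.0, 0.717, 0.698, -0.0]
force: [-0.0, 1.2, 0.1]
gripper_width: 0.0704
gripper_force: 0.0
```

>>> {"api": "play_rows", "payload": {"plan": [[[0,0,0],[0,0,0],0.8],[[0,0,-0.02],[0,0,0],0.8],[[0,0,-0.06],[0,0,0],0.8],[[0,0,-0.11],[0,0,0],0.8],[[0,0,-0.15],[0,0,0],1]]}}

```text
clock: 39.65
eef_pos: [0.4865, 0.1347, 0.2]
ee_rot: [0.001, 0.717, 0.698, 0.001]
force: [0.5, -0.5, -0.7]
gripper_width: 0.0767
gripper_force: 0.0
```

>>> {"api": "play_rows", "payload": {"plan": [[[-0.045,-0.02,0],[0,0,0],1],[[-0.09,-0.045,0],[0,0,0],1],[[-0.13,-0.07,0],[0,0,0],1],[[-0.17,-0.09,0],[0,0,0],1],[[-0.2,-0.1,0],[0,0,0],1]]}}

```text
clock: 40.15
eef_pos: [0.3795, -0.0641, 0.1976]
ee_rot: [0.0, 0.717, 0.697, -0.0]
force: [0.5, -0.1, -0.8]
gripper_width: 0.0878
gripper_force: 0.0
```

```bash
cat > roll.py <<'E'
from h import *
exp=[(.628,.156),(.595,-.343),(.534,-.422)]
def bores():
    """dark closed spots inside bright ring: find bore ellipse in scene view near each expected roll"""
    im=cams.grab_frame("scene"); g=cv2.cvtColor(im,cv2.COLOR_BGR2GRAY); f=4
    b=cv2.imread("pics/scene0.png",0)
    for e in exp:
        u=proj("scene",[[*e,.03]])[0].astype(int); x,y=u-22
        print(e,"diff",(cv2.absdiff(g,b)[y:y+44,x:x+44]>35).sum())
        c=cv2.resize(g[y:y+44,x:x+44],None,fx=f,fy=f,interpolation=cv2.INTER_CUBIC)
        m=(c<135).astype(np.uint8)
        for k in cv2.findContours(m,cv2.RETR_LIST,cv2.CHAIN_APPROX_NONE)[0]:
            a=cv2.contourArea(k)
            if 300<a<2500 and len(k)>5:
                (cx,cy),ax,_=cv2.fitEllipse(k); P=plane("scene",[(x+(cx+.5)/f-.5,y+(cy+.5)/f-.5)],.058)[0]
                print("   area",a,np.round(ax,0),P.round(4))
if __name__=="__main__":
    bores(); go()
E
python3 roll.py
```

```text
(0.628, 0.156) diff 4
   area 1320.5 [37. 45.] [0.628  0.1577 0.058 ]
(0.595, -0.343) diff 27
   area 972.0 [31. 41.] [ 0.5944 -0.3433  0.058 ]
   area 1677.0 [34. 71.] [ 0.5251 -0.3207  0.058 ]
(0.534, -0.422) diff 11
   area 967.5 [30. 41.] [ 0.5943 -0.3433  0.058 ]
   area 872.5 [29. 38.] [ 0.5323 -0.4231  0.058 ]
at [ 0.3793 -0.0668  0.1976] yaw -1.69 w 0.088
```

Nothing has moved; the rolls are where first measured. Checking neighbours for clearance, and the approach to roll A.

```bash
python3 - <<'E'
from h import *
print("softener cap",tri((397,292),(212,144)).round(3),"mug",plane("top",[(285,146)],.09).round(3),"jar",plane("top",[(389,149)],.1).round(3))
d=np.array([.628,.1565]); print(d)
go((.54,.1,.22,0),(.628,.1565,.22,0),(.628,.1565,.048,0),(.628,.1565,.16,0),(.645,.041,.16,0),(.645,.041,.06,0))
E
```

```text
softener cap [0.751 0.258 0.2  ] mug [[0.772 0.058 0.09 ]] jar [[ 0.747 -0.268  0.1  ]]
[0.628  0.1565]
at [ 0.3793 -0.0668  0.1976] yaw -1.69 w 0.088
(0.54, 0.1, 0.22, 0) -> [0.1715 0.1558 0.0103] [-0.    0.1  -1.69]
(0.628, 0.1565, 0.22, 0) -> [0.0565 0.088  0.    ] [0. 0. 0.]
(0.628, 0.1565, 0.048, 0) -> [0.    0.    0.172] [0. 0. 0.]
(0.628, 0.1565, 0.16, 0) -> [ 0.     0.    -0.112] [0. 0. 0.]
(0.645, 0.041, 0.16, 0) -> [-0.1155  0.017   0.    ] [0. 0. 0.]
(0.645, 0.041, 0.06, 0) -> [0.  0.  0.1] [0. 0. 0.]
```

>>> {"api": "play_rows", "payload": {"plan": [[[0.033,0.034,0],[0,0,-1.7],1],[[0.066,0.069,0],[0,0,-1.7],1],[[0.1,0.105,0],[0,0,-1.7],1],[[0.132,0.14,0],[0,0,-1.7],1],[[0.165,0.173,0],[0,0,-1.7],1]]}}

```text
clock: 40.7
eef_pos: [0.5597, 0.0994, 0.1972]
ee_rot: [0.0, 0.706, 0.708, -0.0]
force: [0.6, -0.5, 1.2]
gripper_width: 0.088
gripper_force: 0.0
```

>>> {"api": "play_rows", "payload": {"plan": [[[0.03,0.032,0],[0,0,0],1],[[0.06,0.062,0],[0,0,0],1],[[0.06,0.062,0],[0,0,0],1],[[0.06,0.062,0.04],[0,0,0],1],[[0.06,0.062,0.04],[0,0,0],1]]}}

```text
clock: 41.2
eef_pos: [0.6178, 0.1575, 0.1528]
ee_rot: [-0.003, 0.706, 0.708, -0.003]
force: [-0.2, 0.2, -0.9]
gripper_width: 0.0884
gripper_force: 0.0
```

```bash
python3 - <<'E'
from h import *
go((.628,.1565,.048,0))
E
```

```text
at [0.6178 0.1575 0.1528] yaw 0.16 w 0.0884
(0.628, 0.1565, 0.048, 0) -> [-0.0009  0.0114  0.1377] [-0.52  0.04  0.16]
```

>>> {"api": "play_rows", "payload": {"plan": [[[-0.001,0.009,0.03],[0,0,0],1],[[-0.001,0.009,0.065],[0,0,0],1],[[-0.001,0.009,0.1],[0,0,0],1],[[-0.001,0.009,0.13],[0,0,0],1],[[-0.001,0.009,0.139],[0,0,0],1]]}}

```text
clock: 41.7
eef_pos: [0.628, 0.1563, 0.0168]
ee_rot: [-0.001, 0.706, 0.708, -0.002]
force: [-1.2, -0.2, 0.2]
gripper_width: 0.0881
gripper_force: 0.0
```

>>> {"api": "play_rows", "payload": {"plan": [[[0,0,0],[0,0,0],1],[[0,0,0],[0,0,0],0.5],[[0,0,0],[0,0,0],0.5],[[0,0,0],[0,0,0],0.5],[[0,0,0],[0,0,0],0.5]]}}

```text
clock: 42.2
eef_pos: [0.6296, 0.1569, 0.0195]
ee_rot: [0.0, 0.706, 0.708, 0.0]
force: [-1.8, -1.0, 4.9]
gripper_width: 0.0613
gripper_force: 30.0
```

>>> {"api": "play_rows", "payload": {"plan": [[[0,0,-0.01],[0,0,0],0.5],[[0,0,-0.03],[0,0,0],0.5],[[0,0,-0.06],[0,0,0],0.5],[[0,0,-0.09],[0,0,0],0.5],[[0,0,-0.1],[0,0,0],0.5]]}}

```text
clock: 42.7
eef_pos: [0.6305, 0.157, 0.1221]
ee_rot: [0.002, 0.706, 0.708, 0.002]
force: [0.3, 0.0, -1.5]
gripper_width: 0.0608
gripper_force: 30.0
```

>>> {"api": "play_rows", "payload": {"plan": [[[-0.03,0.004,0],[0,0,0],0.5],[[-0.06,0.008,0],[0,0,0],0.5],[[-0.09,0.012,0],[0,0,0],0.5],[[-0.115,0.0155,0],[0,0,0],0.5],[[-0.115,0.0155,0],[0,0,0],0.5]]}}

```text
clock: 43.2
eef_pos: [0.6451, 0.0389, 0.1176]
ee_rot: [-0.0, 0.707, 0.707, -0.001]
force: [-0.5, 0.5, -2.1]
gripper_width: 0.0612
gripper_force: 30.0
```

>>> {"api": "play_rows", "payload": {"plan": [[[0,0,0],[0,0,0],0.5],[[0,0,0],[0,0,0],0.5],[[0,0,0],[0,0,0],0.5],[[0,0,0],[0,0,0],0.5],[[0,0,0],[0,0,0],0.5]]}}

```text
clock: 43.7
eef_pos: [0.645, 0.0424, 0.1184]
ee_rot: [-0.0, 0.706, 0.708, -0.0]
force: [-0.2, -0.4, -0.1]
gripper_width: 0.0611
gripper_force: 30.0
```

```bash
python3 - <<'E'
from h import *
go((.645,.041,.0645,0))
# spindle/roll check: bore vs spindle tip in scene view; stand spindle tips measured from first pictures
for n in("scene","top"):
    g=cv2.imread(f"pics/{n}0.png",0); f=6
    for e in((.645,.041),(.645,-.044),(.645,-.129)):
        a,b=proj(n,[[*e,.0125],[*e,.067]]); m=(a+b)/2; x,y=(m-12).astype(int)
        # spindle lit blob: brighter/darker than plate
        c=g[y:y+24,x:x+24].astype(float); d=np.abs(c-np.median(c))>25
        yy,xx=np.nonzero(d); print(n,e,"foot",a.round(1),"tip",b.round(1),"blob x",x+xx.mean().round(1),"y",y+yy.min(),y+yy.max(),"mean",(y+yy.mean()).round(1))
E
```

```text
at [0.645  0.0424 0.1184] yaw 0.19 w 0.0611
(0.645, 0.041, 0.0645, 0) -> [-0.0014 -0.      0.0869] [-0.   -0.    0.19]
scene (0.645, 0.041) foot [340.5 253.2] tip [341.3 244.5] blob x 343.3 y 236 259 mean 244.8
scene (0.645, -0.044) foot [316.7 239.9] tip [316.7 231. ] blob x 319.3 y 223 246 mean 231.8
scene (0.645, -0.129) foot [293.6 227.1] tip [293. 218.] blob x 292.9 y 210 230 mean 217.5
top (0.645, 0.041) foot [293.4 190.2] tip [291.6 186.7] blob x 293.8 y 176 193 mean 188.3
top (0.645, -0.044) foot [319.2 189.3] tip [318.5 185.8] blob x 317.4 y 175 192 mean 182.5
top (0.645, -0.129) foot [345.1 188.5] tip [345.4 184.9] blob x 344.0 y 174 191 mean 180.7
```

>>> {"api": "play_rows", "payload": {"plan": [[[-0.001,0,0.02],[0,0,0],0.5],[[-0.001,0,0.035],[0,0,0],0.5],[[-0.001,0,0.045],[0,0,0],0.5],[[-0.001,0,0.055],[0,0,0],0.5],[[-0.001,0,0.06],[0,0,0],0.5]]}}

```text
clock: 44.2
eef_pos: [0.6448, 0.041, 0.0574]
ee_rot: [-0.0, 0.706, 0.708, -0.0]
force: [0.9, -1.1, -1.6]
gripper_width: 0.0615
gripper_force: 30.0
```

>>> {"api": "play_rows", "payload": {"plan": [[[0,0,0.006],[0,0,0],0.5],[[0,0,0.012],[0,0,0],0.5],[[0,0,0.018],[0,0,0],0.5],[[0,0,0.022],[0,0,0],0.5],[[0,0,0.024],[0,0,0],0.5]]}}

```text
clock: 44.7
eef_pos: [0.645, 0.0409, 0.034]
ee_rot: [-0.0, 0.706, 0.708, -0.0]
force: [0.9, 0.4, -1.2]
gripper_width: 0.0611
gripper_force: 30.0
```

>>> {"api": "play_rows", "payload": {"plan": [[[0,0,0.002],[0,0,0],0.5],[[0,0,0.003],[0,0,0],0.5],[[0,0,0.0025],[0,0,0],0.9],[[0,0,0.0025],[0,0,0],0.9],[[0,0,0.0025],[0,0,0],0.9]]}}

```text
clock: 45.2
eef_pos: [0.6453, 0.0409, 0.0322]
ee_rot: [0.0, 0.706, 0.708, 0.0]
force: [-0.3, -0.1, -0.8]
gripper_width: 0.0794
gripper_force: 0.0
```

>>> {"api": "play_rows", "payload": {"plan": [[[0,0,0],[0,0,0],0.9],[[0,0,-0.02],[0,0,0],0.9],[[0,0,-0.06],[0,0,0],0.9],[[0,0,-0.1],[0,0,0],0.9],[[0,0,-0.12],[0,0,0],0.9]]}}

```text
clock: 45.7
eef_pos: [0.6461, 0.0408, 0.1558]
ee_rot: [0.002, 0.706, 0.708, 0.002]
force: [0.4, -0.3, 0.2]
gripper_width: 0.0799
gripper_force: 0.0
```

>>> {"api": "play_rows", "payload": {"plan": [[[-0.045,-0.006,0],[0,0,0],0.9],[[-0.09,-0.012,0],[0,0,0],0.9],[[-0.13,-0.018,0],[0,0,0],0.9],[[-0.17,-0.022,0],[0,0,0],0.9],[[-0.2,-0.026,0],[0,0,0],0.9]]}}

```text
clock: 46.2
eef_pos: [0.6192, -0.1615, 0.152]
ee_rot: [0.0, 0.707, 0.708, -0.0]
force: [0.1, -0.0, 0.1]
gripper_width: 0.0794
gripper_force: 0.0
```

```bash
python3 roll.py; python3 - <<'E'
from h import *
go((.595,-.343,.17,0))
E
```

```text
(0.628, 0.156) diff 348
(0.595, -0.343) diff 638
   area 910.5 [30. 39.] [ 0.5662 -0.3683  0.058 ]
   area 795.0 [38. 53.] [ 0.5738 -0.4023  0.058 ]
(0.534, -0.422) diff 219
   area 1827.5 [44. 82.] [ 0.5898 -0.3412  0.058 ]
   area 910.5 [30. 39.] [ 0.5662 -0.3683  0.058 ]
   area 793.5 [38. 53.] [ 0.5741 -0.4014  0.058 ]
   area 861.0 [29. 38.] [ 0.5322 -0.4232  0.058 ]
at [ 0.6186 -0.1654  0.1519] yaw -0.09 w 0.0794
at [ 0.6186 -0.1654  0.1519] yaw -0.09 w 0.0794
(0.595, -0.343, 0.17, 0) -> [-0.1776 -0.0233  0.0152] [ 0.    0.1  -0.09]
```

Roll B has been knocked to about (0.567,−0.368), almost touching C at (0.533,−0.4225). So C goes first, gripped across the line joining them (yaw −32°).

>>> {"api": "play_rows", "payload": {"plan": [[[-0.045,-0.015,0],[0,0,7],0.9],[[-0.09,-0.03,0],[0,0,14],0.9],[[-0.135,-0.045,0],[0,0,21],0.9],[[-0.18,-0.06,0],[0,0,28],0.9],[[-0.22,-0.073,0],[0,0,32],0.9]]}}

```text
clock: 46.75
eef_pos: [0.5463, -0.3813, 0.152]
ee_rot: [0.0, 0.875, 0.484, -0.0]
force: [1.2, 0.1, -0.1]
gripper_width: 0.0794
gripper_force: 0.0
```

>>> {"api": "play_rows", "payload": {"plan": [[[-0.024,-0.031,0],[0,0,0],0.9],[[-0.024,-0.031,0],[0,0,0],0.9],[[-0.024,-0.031,0],[0,0,0],0.9],[[-0.024,-0.031,0],[0,0,0],0.9],[[-0.024,-0.031,0],[0,0,0],0.9]]}}

```text
clock: 47.25
eef_pos: [0.5092, -0.3829, 0.1521]
ee_rot: [0.0, 0.874, 0.487, 0.0]
force: [-0.7, 1.1, -0.9]
gripper_width: 0.0792
gripper_force: 0.0
```

```bash
python3 roll.py; python3 - <<'E'
from h import *
go((.533,-.4225,.052,-32))
E
```

```text
(0.628, 0.156) diff 336
(0.595, -0.343) diff 832
   area 1141.5 [33. 44.] [ 0.5662 -0.3683  0.058 ]
(0.534, -0.422) diff 673
   area 1141.5 [33. 44.] [ 0.5662 -0.3683  0.058 ]
   area 302.5 [15. 30.] [ 0.4601 -0.3945  0.058 ]
at [ 0.5091 -0.3829  0.152 ] yaw -31.77 w 0.0795
at [ 0.5091 -0.3829  0.152 ] yaw -31.77 w 0.0795
(0.533, -0.4225, 0.052, -32) -> [-0.0211  0.0411  0.1331] [0.03 0.01 0.23]
```

>>> {"api": "play_rows", "payload": {"plan": [[[-0.021,0.041,0],[0,0,0],0.9],[[-0.021,0.041,0],[0,0,0],0.9],[[-0.021,0.041,0.02],[0,0,0],0.9],[[-0.021,0.041,0.05],[0,0,0],0.9],[[-0.021,0.041,0.05],[0,0,0],0.9]]}}

```text
clock: 47.8
eef_pos: [0.5311, -0.421, 0.0981]
ee_rot: [-0.003, 0.874, 0.486, -0.001]
force: [0.4, 0.4, -0.3]
gripper_width: 0.0793
gripper_force: 0.0
```

>>> {"api": "play_rows", "payload": {"plan": [[[0,0,0.02],[0,0,0],0.9],[[0,0,0.045],[0,0,0],0.9],[[0,0,0.065],[0,0,0],0.9],[[0,0,0.08],[0,0,0],0.9],[[0,0,0.083],[0,0,0],0.9]]}}

```text
clock: 48.3
eef_pos: [0.5319, -0.4224, 0.0182]
ee_rot: [-0.001, 0.874, 0.486, -0.0]
force: [0.2, -0.8, -0.1]
gripper_width: 0.0792
gripper_force: 0.0
```

>>> {"api": "play_rows", "payload": {"plan": [[[0,0,0],[0,0,0],0.5],[[0,0,0],[0,0,0],0.5],[[0,0,0],[0,0,0],0.5],[[0,0,0],[0,0,0],0.5],[[0,0,0],[0,0,0],0.5]]}}

```text
clock: 48.8
eef_pos: [0.5325, -0.4233, 0.0203]
ee_rot: [0.001, 0.874, 0.486, 0.0]
force: [-0.1, 1.2, 7.0]
gripper_width: 0.062
gripper_force: 30.0
```

>>> {"api": "play_rows", "payload": {"plan": [[[0,0,-0.01],[0,0,0],0.5],[[0,0,-0.03],[0,0,0],0.5],[[0,0,-0.06],[0,0,0],0.5],[[0,0,-0.09],[0,0,0],0.5],[[0,0,-0.1],[0,0,0],0.5]]}}

```text
clock: 49.3
eef_pos: [0.5328, -0.4237, 0.1226]
ee_rot: [0.002, 0.874, 0.486, 0.001]
force: [-0.8, -0.5, -1.6]
gripper_width: 0.0621
gripper_force: 30.0
```

>>> {"api": "play_rows", "payload": {"plan": [[[0.03,0,0],[0,0,-6],0.5],[[0.065,-0.003,0],[0,0,-12],0.5],[[0.105,-0.007,0],[0,0,-18],0.5],[[0.145,-0.01,0],[0,0,-25],0.5],[[0.18,-0.012,0],[0,0,-32],0.5]]}}

```text
clock: 49.8
eef_pos: [0.6171, -0.2615, 0.118]
ee_rot: [-0.001, 0.704, 0.71, -0.0]
force: [0.5, -1.2, -0.7]
gripper_width: 0.0622
gripper_force: 30.0
```

```bash
python3 - <<'E'
from h import *
go((.645,-.129,.151,0))
E
```

```text
at [ 0.6171 -0.2615  0.118 ] yaw 0.47 w 0.0622
(0.645, -0.129, 0.151, 0) -> [1.323e-01 2.900e-02 1.000e-04] [-0.08 -0.06  0.47]
```

>>> {"api": "play_rows", "payload": {"plan": [[[0.035,0.008,0],[0,0,0.3],0.5],[[0.075,0.016,0],[0,0,0.3],0.5],[[0.11,0.024,0],[0,0,0.3],0.5],[[0.133,0.028,0],[0,0,0.3],0.5],[[0.133,0.028,0],[0,0,0.3],0.5]]}}

```text
clock: 50.3
eef_pos: [0.6444, -0.1274, 0.1181]
ee_rot: [-0.001, 0.707, 0.707, -0.0]
force: [0.0, -0.2, -1.0]
gripper_width: 0.0618
gripper_force: 30.0
```

>>> {"api": "play_rows", "payload": {"plan": [[[0,0,0],[0,0,0],0.5],[[0,0,0],[0,0,0],0.5],[[0,0,0],[0,0,0],0.5],[[0,0,0],[0,0,0],0.5],[[0,0,0],[0,0,0],0.5]]}}

```text
clock: 50.8
eef_pos: [0.6443, -0.1311, 0.1189]
ee_rot: [0.0, 0.708, 0.706, 0.0]
force: [-0.3, -0.3, -1.9]
gripper_width: 0.062
gripper_force: 30.0
```

```bash
python3 - <<'E'
from h import *
go((.645,-.129,.0655,0))
E
```

```text
at [ 0.6443 -0.1311  0.1189] yaw -0.18 w 0.062
(0.645, -0.129, 0.0655, 0) -> [0.0021 0.0007 0.0864] [ 0.   -0.   -0.18]
```

>>> {"api": "play_rows", "payload": {"plan": [[[0.002,0.001,0.02],[0,0,0],0.5],[[0.002,0.001,0.035],[0,0,0],0.5],[[0.002,0.001,0.045],[0,0,0],0.5],[[0.002,0.001,0.055],[0,0,0],0.5],[[0.002,0.001,0.06],[0,0,0],0.5]]}}

```text
clock: 51.3
eef_pos: [0.6451, -0.1286, 0.0579]
ee_rot: [-0.0, 0.708, 0.706, -0.0]
force: [-0.1, -0.1, -1.8]
gripper_width: 0.0621
gripper_force: 30.0
```

>>> {"api": "play_rows", "payload": {"plan": [[[0,0,0.006],[0,0,0],0.5],[[0,0,0.012],[0,0,0],0.5],[[0,0,0.018],[0,0,0],0.5],[[0,0,0.022],[0,0,0],0.5],[[0,0,0.024],[0,0,0],0.5]]}}

```text
clock: 51.8
eef_pos: [0.6453, -0.1285, 0.0345]
ee_rot: [-0.0, 0.708, 0.706, -0.0]
force: [0.8, -0.2, -1.7]
gripper_width: 0.0621
gripper_force: 30.0
```

>>> {"api": "play_rows", "payload": {"plan": [[[0,0,0.002],[0,0,0],0.5],[[0,0,0.003],[0,0,0],0.5],[[0,0,0.0025],[0,0,0],0.9],[[0,0,0.0025],[0,0,0],0.9],[[0,0,0.0025],[0,0,0],0.9]]}}

```text
clock: 52.3
eef_pos: [0.6456, -0.1286, 0.0326]
ee_rot: [0.0, 0.708, 0.706, 0.0]
force: [0.2, 0.2, 0.2]
gripper_width: 0.0795
gripper_force: 0.0
```

>>> {"api": "play_rows", "payload": {"plan": [[[0,0,0],[0,0,0],0.9],[[0,0,-0.02],[0,0,0],0.9],[[0,0,-0.06],[0,0,0],0.9],[[0,0,-0.1],[0,0,0],0.9],[[0,0,-0.12],[0,0,0],0.9]]}}

```text
clock: 52.8
eef_pos: [0.6464, -0.1289, 0.1564]
ee_rot: [0.002, 0.708, 0.706, 0.001]
force: [-0.0, 0.0, -1.0]
gripper_width: 0.0794
gripper_force: 0.0
```

>>> {"api": "play_rows", "payload": {"plan": [[[-0.045,-0.015,0],[0,0,-6],0.9],[[-0.09,-0.03,0],[0,0,-12],0.9],[[-0.135,-0.045,0],[0,0,-18],0.9],[[-0.18,-0.06,0],[0,0,-25],0.9],[[-0.22,-0.072,0],[0,0,-25],0.9]]}}

```text
clock: 53.3
eef_pos: [0.5718, -0.3505, 0.1526]
ee_rot: [0.0, 0.537, 0.843, -0.0]
force: [0.5, -0.1, -0.2]
gripper_width: 0.0793
gripper_force: 0.0
```

```bash
python3 roll.py; python3 - <<'E'
from h import *
go((.5665,-.368,.052,25))
E
```

```text
(0.628, 0.156) diff 337
(0.595, -0.343) diff 1050
   area 2128.0 [49. 77.] [ 0.5602 -0.3836  0.058 ]
(0.534, -0.422) diff 911
at [ 0.5695 -0.3563  0.1522] yaw 24.59 w 0.0794
at [ 0.5695 -0.3563  0.1522] yaw 24.59 w 0.0794
(0.5665, -0.368, 0.052, 25) -> [-0.0091 -0.0075  0.1332] [-0.08  0.11 -0.41]
```

>>> {"api": "play_rows", "payload": {"plan": [[[-0.012,-0.008,0],[0,0,0],0.9],[[-0.012,-0.008,0],[0,0,0],0.9],[[-0.012,-0.008,0.02],[0,0,0],0.9],[[-0.012,-0.008,0.04],[0,0,0],0.9],[[-0.012,-0.008,0.04],[0,0,0],0.9]]}}

```text
clock: 53.85
eef_pos: [0.5704, -0.3604, 0.1098]
ee_rot: [-0.002, 0.538, 0.843, 0.001]
force: [0.3, 0.3, 0.7]
gripper_width: 0.0793
gripper_force: 0.0
```

>>> {"api": "play_rows", "payload": {"plan": [[[0,0,0],[0,0,0],0.9],[[0,0,0],[0,0,0],0.9],[[0,0,0],[0,0,0],0.9],[[0,0,0],[0,0,0],0.9],[[0,0,0],[0,0,0],0.9]]}}

```text
clock: 54.35
eef_pos: [0.5707, -0.3627, 0.1128]
ee_rot: [0.0, 0.538, 0.843, -0.0]
force: [0.4, 0.1, -0.3]
gripper_width: 0.0789
gripper_force: 0.0
```

```bash
python3 - <<'E'
from h import *
go((.5665,-.368,.052,25))
E
```

```text
at [ 0.5707 -0.3627  0.1128] yaw 24.85 w 0.0789
(0.5665, -0.368, 0.052, 25) -> [-0.003  -0.0061  0.0938] [ 0.01  0.03 -0.15]
```

>>> {"api": "play_rows", "payload": {"plan": [[[-0.003,-0.006,0.025],[0,0,0],0.9],[[-0.003,-0.006,0.05],[0,0,0],0.9],[[-0.003,-0.006,0.075],[0,0,0],0.9],[[-0.003,-0.006,0.09],[0,0,0],0.9],[[-0.003,-0.006,0.0935],[0,0,0],0.9]]}}

```text
clock: 54.85
eef_pos: [0.5659, -0.3674, 0.0173]
ee_rot: [-0.001, 0.538, 0.843, 0.0]
force: [0.5, 0.9, -0.7]
gripper_width: 0.0792
gripper_force: 0.0
```

>>> {"api": "play_rows", "payload": {"plan": [[[0,0,0],[0,0,0],0.5],[[0,0,0],[0,0,0],0.5],[[0,0,0],[0,0,0],0.5],[[0,0,0],[0,0,0],0.5],[[0,0,0],[0,0,0],0.5]]}}

```text
clock: 55.35
eef_pos: [0.5669, -0.3683, 0.0203]
ee_rot: [0.001, 0.538, 0.843, -0.0]
force: [-1.8, 0.2, 5.6]
gripper_width: 0.0608
gripper_force: 30.0
```

>>> {"api": "play_rows", "payload": {"plan": [[[0,0,-0.01],[0,0,0],0.5],[[0,0,-0.03],[0,0,0],0.5],[[0,0,-0.06],[0,0,0],0.5],[[0,0,-0.09],[0,0,0],0.5],[[0,0,-0.1],[0,0,0],0.5]]}}

```text
clock: 55.85
eef_pos: [0.5673, -0.3685, 0.1226]
ee_rot: [0.002, 0.538, 0.843, -0.0]
force: [-0.2, -0.4, -0.8]
gripper_width: 0.0609
gripper_force: 30.0
```

>>> {"api": "play_rows", "payload": {"plan": [[[0.02,0.017,0],[0,0,3],0.5],[[0.05,0.04,0],[0,0,8],0.5],[[0.085,0.068,0],[0,0,14],0.5],[[0.12,0.096,0],[0,0,20],0.5],[[0.15,0.12,0],[0,0,25],0.5]]}}

```text
clock: 56.35
eef_pos: [0.6122, -0.1789, 0.1181]
ee_rot: [-0.001, 0.709, 0.705, -0.0]
force: [0.1, -0.9, -1.7]
gripper_width: 0.061
gripper_force: 30.0
```

```bash
python3 - <<'E'
from h import *
go((.645,-.044,.151,0))
E
```

```text
at [ 0.6122 -0.1789  0.1181] yaw -0.35 w 0.061
(0.645, -0.044, 0.151, 0) -> [0.1351 0.032  0.0002] [-0.07 -0.05 -0.35]
```

>>> {"api": "play_rows", "payload": {"plan": [[[0.035,0.008,0],[0,0,0],0.5],[[0.075,0.016,0],[0,0,0],0.5],[[0.11,0.025,0],[0,0,0],0.5],[[0.136,0.031,0],[0,0,0],0.5],[[0.136,0.031,0],[0,0,0],0.5]]}}

```text
clock: 56.85
eef_pos: [0.6436, -0.0419, 0.118]
ee_rot: [-0.001, 0.707, 0.708, -0.0]
force: [0.8, -0.3, -2.2]
gripper_width: 0.0614
gripper_force: 30.0
```

>>> {"api": "play_rows", "payload": {"plan": [[[0,0,0],[0,0,0],0.5],[[0,0,0],[0,0,0],0.5],[[0,0,0],[0,0,0],0.5],[[0,0,0],[0,0,0],0.5],[[0,0,0],[0,0,0],0.5]]}}

```text
clock: 57.35
eef_pos: [0.6436, -0.046, 0.1189]
ee_rot: [-0.0, 0.708, 0.706, -0.0]
force: [-0.8, 0.0, -1.2]
gripper_width: 0.061
gripper_force: 30.0
```

```bash
python3 - <<'E'
from h import *
go((.645,-.044,.0655,0))
E
```

```text
at [ 0.6436 -0.046   0.1189] yaw -0.19 w 0.061
(0.645, -0.044, 0.0655, 0) -> [0.002  0.0014 0.0864] [-0.    0.   -0.19]
```

>>> {"api": "play_rows", "payload": {"plan": [[[0.002,0.0015,0.02],[0,0,0],0.5],[[0.002,0.0015,0.035],[0,0,0],0.5],[[0.002,0.0015,0.045],[0,0,0],0.5],[[0.002,0.0015,0.055],[0,0,0],0.5],[[0.002,0.0015,0.06],[0,0,0],0.5]]}}

```text
clock: 57.85
eef_pos: [0.6449, -0.0434, 0.0579]
ee_rot: [-0.0, 0.708, 0.706, -0.0]
force: [-0.4, 0.1, -1.0]
gripper_width: 0.0608
gripper_force: 30.0
```

>>> {"api": "play_rows", "payload": {"plan": [[[0,0,0.006],[0,0,0],0.5],[[0,0,0.012],[0,0,0],0.5],[[0,0,0.018],[0,0,0],0.5],[[0,0,0.022],[0,0,0],0.5],[[0,0,0.024],[0,0,0],0.5]]}}

```text
clock: 58.35
eef_pos: [0.645, -0.0434, 0.0345]
ee_rot: [-0.0, 0.708, 0.706, -0.0]
force: [0.1, 0.4, -1.3]
gripper_width: 0.0612
gripper_force: 30.0
```

Release, rise and draw clear of everything, then verify numerically.

>>> {"api": "play_rows", "payload": {"plan": [[[0,0,0.002],[0,0,0],0.5],[[0,0,0.003],[0,0,0],0.5],[[0,0,0.0025],[0,0,0],0.9],[[0,0,0.0025],[0,0,0],0.9],[[0,0,0.0025],[0,0,0],0.9]]}}

```text
clock: 58.85
eef_pos: [0.6453, -0.0434, 0.0326]
ee_rot: [0.0, 0.708, 0.706, 0.0]
force: [-0.3, -0.2, 0.6]
gripper_width: 0.0792
gripper_force: 0.0
```

>>> {"api": "play_rows", "payload": {"plan": [[[0,0,0],[0,0,0],0.9],[[0,0,-0.02],[0,0,0],0.9],[[0,0,-0.07],[0,0,0],0.9],[[0,0,-0.12],[0,0,0],0.9],[[0,0,-0.17],[0,0,0],0.9]]}}

```text
clock: 59.35
eef_pos: [0.6448, -0.0433, 0.2045]
ee_rot: [0.0, 0.708, 0.706, -0.0]
force: [0.0, 0.5, -0.4]
gripper_width: 0.0792
gripper_force: 0.0
```

>>> {"api": "play_rows", "payload": {"plan": [[[-0.02,-0.045,0],[0,0,0],0.9],[[-0.04,-0.09,0],[0,0,0],0.9],[[-0.06,-0.13,0],[0,0,0],0.9],[[-0.08,-0.17,0],[0,0,0],0.9],[[-0.1,-0.21,0],[0,0,0],0.9]]}}

```text
clock: 59.85
eef_pos: [0.4332, -0.1433, 0.2025]
ee_rot: [0.0, 0.708, 0.706, 0.0]
force: [0.8, -1.9, 0.8]
gripper_width: 0.0795
gripper_force: 0.0
```

>>> {"api": "play_rows", "payload": {"plan": [[[-0.02,-0.04,0],[0,0,0],0.9],[[-0.03,-0.08,0],[0,0,0],0.9],[[-0.04,-0.11,0],[0,0,0],0.9],[[-0.04,-0.11,0],[0,0,0],0.9],[[-0.04,-0.11,0],[0,0,0],0.9]]}}

```text
clock: 60.35
eef_pos: [0.325, -0.1829, 0.2028]
ee_rot: [0.001, 0.708, 0.706, 0.0]
force: [1.2, -0.0, 0.4]
gripper_width: 0.0792
gripper_force: 0.0
```

```bash
python3 - <<'E'
from h import *
go()
f=4
for n in("scene","top"):
    im=cams.grab_frame(n); g=cv2.cvtColor(im,cv2.COLOR_BGR2GRAY); cv2.imwrite(f"pics/end_{n}.png",im); b=cv2.imread(f"pics/{n}0.png",0)
    # rolls: spindle+bore ring; bright ring top centroid vs prediction at z=.072
    for e in((.645,.041),(.645,-.044),(.645,-.129)):
        u=proj(n,[[*e,.072]])[0]; x,y=u.astype(int)-16
        c=cv2.resize(g[y:y+33,x:x+33],None,fx=f,fy=f,interpolation=cv2.INTER_CUBIC)
        t,m=cv2.threshold(c,0,255,cv2.THRESH_OTSU)
        k=max(cv2.findContours(m,cv2.RETR_EXTERNAL,cv2.CHAIN_APPROX_NONE)[0],key=cv2.contourArea)
        (cx,cy),ax,_=cv2.fitEllipse(k); P=[(x+(cx+.5)/f-.5,y+(cy+.5)/f-.5)]
        print(n,e,"otsu",t,"ellipse",np.round(np.array(ax)/f,1),"at z.072:",plane(n,P,.072)[0].round(4),"expected dia px",np.round(.062/np.linalg.norm(plane(n,[P[0],(P[0][0]+1,P[0][1])],.072)[1]-plane(n,P,.072)[0]),1))
    # bystanders changed?
    for nm,X in(("softener",(.751,.258,.1)),("mug",(.772,.058,.05)),("jar",(.747,-.268,.05)),("trays",(.487,-.34,.03))):
        x,y=proj(n,[X])[0].astype(int)-12; print("  ",n,nm,"diff",(cv2.absdiff(g,b)[y:y+24,x:x+24]>40).sum())
E
```

```text
at [ 0.325  -0.1829  0.2028] yaw -0.22 w 0.0792
scene (0.645, 0.041) otsu 160.0 ellipse [28.7 34.4] at z.072: [0.6266 0.0339 0.072 ] expected dia px 21.1
scene (0.645, -0.044) otsu 159.0 ellipse [27.9 34.4] at z.072: [ 0.6273 -0.0521  0.072 ] expected dia px 20.7
scene (0.645, -0.129) otsu 156.0 ellipse [28.9 39.4] at z.072: [ 0.6361 -0.1428  0.072 ] expected dia px 20.4
   scene softener diff 0
   scene mug diff 0
   scene jar diff 0
   scene trays diff 193
top (0.645, 0.041) otsu 113.0 ellipse [37.7 39. ] at z.072: [0.6475 0.0429 0.072 ] expected dia px 19.6
top (0.645, -0.044) otsu 127.0 ellipse [27.2 31.9] at z.072: [ 0.668  -0.0431  0.072 ] expected dia px 19.7
top (0.645, -0.129) otsu 126.0 ellipse [27.5 39.5] at z.072: [ 0.661  -0.1355  0.072 ] expected dia px 19.7
   top softener diff 0
   top mug diff 0
   top jar diff 0
   top trays diff 49
```

```bash
python3 - <<'E'
from h import *
A=np.array
a=cv2.imread("pics/end_scene.png",0); b=cv2.imread("pics/scene0.png",0)
# lower stack silhouette: hull of dark pixels vs projected hull of a 66 mm high two-tray block
X=np.vstack([box(A([.479,-.236]),3.9,.066,.22,z) for z in(.006,.066)])
h=cv2.convexHull(proj("scene",X).astype(np.float32)).reshape(-1,2)
m=np.zeros_like(a); x0,y0=(h.min(0)-6).astype(int); x1,y1=(h.max(0)+6).astype(int); m[y0:y1,x0:x1]=(a<110)[y0:y1,x0:x1]
k=max(cv2.findContours(m,cv2.RETR_EXTERNAL,cv2.CHAIN_APPROX_NONE)[0],key=cv2.contourArea)[:,0]
print("stack pred",h.min(0).round(1),h.max(0).round(1),"seen",k.min(0),k.max(0))
# tray with cups: dark hull
t=cv2.imread("pics/end_top.png",0)
for i,e in enumerate(((.4823,.008),(.4843,.074),(.4863,.140))):
    for n,g in(("scene",a),("top",t)):
        R=box(A(e),-1.7,.05-.006,.044,.086); P=proj(n,R); M=np.zeros_like(g); cv2.fillPoly(M,[P.round().astype(int)],1)
        S=(M==1); print(n,i,"inside mean",g[S].mean().round(0),"std",g[S].std().round(0),end="; ")
    print()
# bright pixels over the tray area in the scene view, per column profile of blobs
H=cv2.convexHull(proj("scene",np.vstack([box(A([.4843,.074]),-1.7,.05,.2,z) for z in(.05,.106)])).astype(np.float32)).astype(int)
M=np.zeros_like(a); cv2.fillPoly(M,[H],1)
crop=np.where(M==1,a,0)[H[:,0,1].min():H[:,0,1].max()+1,H[:,0,0].min():H[:,0,0].max()+1]
print(crop.shape)
for r in crop[::2]: print("".join(" .:-=+*#%@"[min(9,v//24)] for v in r))
T=t[160:212,270:370]
for r in T[::2]: print("".join(" .:-=+*#%@"[min(9,v//20)] for v in r))
E
```

```text
stack pred [260. 147.] [328.8 197.5] seen [261 149] [328 197]
scene 0 inside mean 110.0 std 43.0; top 0 inside mean 119.0 std 27.0; 
scene 1 inside mean 112.0 std 43.0; top 1 inside mean 114.0 std 27.0; 
scene 2 inside mean 111.0 std 41.0; top 2 inside mean 111.0 std 30.0; 
(54, 68)
         %                                                          
        %%%%%%                                                      
      %%%%%%%%%%%%                                                  
     %%%%%%%%%%%%%%%%%                                              
   %%%%%%#+=*%%%%%%%%%%%%                                           
  %%%%%#+-----=+#%%%%%%%%%%%%                                       
 %%%%#*=-----------+#%#*%%%%%%%%%                                   
 %%%#+-------------=#*=*%%%%%%%%%%%%%                               
%#***=-----------=*#+-+#%%%%%%%%%%%%%%%%                            
#+---=+#*=-------+*=--*%%%%#*+#%%%%%%%%%%%%%                        
=::------=+*+=--------::=**=----=+#%%%%%%%%%%%%%                    
 :-----------=**=--==-:=*+----------=+#%%##%%%%%%%%%     
[... 2972 characters left out ...]
####*+*******+++=====++++++*************++++++++++++****************+**++++++++++++**#########
##########*********************************+*+*++++++++++++++++++++++++++++++++++++++++++*##########
##########*++++++++++++++++++++++++++++++++++****************************###########################
############********################################################################################
####################################################################################################
####################################################################################################
####################################################################################################
```

The renderings show three rolls with spindles in their bores and three upright cups in the tray. The lower stack outline is unchanged.

```bash
python3 -c "
from cell import job
print(job.job_done())"
```

```text
the job is handed in; nothing more can be done
None
```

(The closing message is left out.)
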